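# Load the jigs of the print bench

### The job

Load the print bench: set each of the three black housings flat into the plywood jig whose pocket has its shape, lay the aluminium tube in the V-cradle and, once it lies there and is released, stand the wooden chock upright in the outline beside it, lengthwise along the tube, so that the tube cannot roll out. Leave everything at rest, and do not disturb the ink tin standing among the parts.

Things in the scene. Friction and masses are not known exactly. Their poses are not given: they have to be found in the camera images.
- display_case: Loose black plastic display housing, a rectangular block 62 (x) x 40 (y) x 26 mm high with a glass window and two small grey keys on top. Grip it across its narrow (y) side, with the fingertips at least 8 mm above its underside so that they stay clear of the jig's rim. Origin: centre of its underside; x along its length, z up. Both ways round are equal. About 90 g.
- keypad_bar: Loose black plastic keypad housing, a long bar 96 (x) x 26 (y) x 24 mm high with a row of five grey keys on top. Grip it across its narrow (y) side, with the fingertips at least 8 mm above its underside so that they stay clear of the jig's rim. Origin: centre of its underside; x along its length, z up. Both ways round are equal. About 90 g.
- gauge_case: Loose black plastic round gauge housing, an upright disc of diameter 50 mm, 26 mm high, with a white dial on top. Grip it across its diameter, fingertips at least 8 mm above its underside. Origin: centre of its underside, z up. About 80 g.
- tube: Loose plain aluminium tube with black ends, diameter 36 mm, 90 mm long, lying on the table; it can roll. Origin: its middle, on its axis (18 mm above the table at the start); x along the axis. y and z turn with it as it rolls. Both ways round are equal. About 120 g.
- chock: Loose wooden chock, a plain upright block 30 (x) x 50 (y) x 40 mm high with rounded edges. Origin: centre of its underside, z up. Best gripped over its 50 mm length (along y), so that the fingers stay clear of the tube beside it. Both ways round are equal. About 60 g.
- display_jig: Fixed plywood jig 92 (x) x 70 (y) mm with a grey-lined rectangular pocket 76 x 54 mm, for the display housing. Origin: centre of its underside; x along the long side. Its upper face is 10 mm above the table, the pocket's floor 5 mm above the table (pocket 5 mm deep, walls upright).
- keypad_jig: Fixed plywood jig 126 (x) x 56 (y) mm with a grey-lined long pocket 110 x 40 mm, for the keypad bar. Origin: centre of its underside; x along the long side. Its upper face is 10 mm above the table, the pocket's floor 5 mm above the table (pocket 5 mm deep, walls upright).
- gauge_jig: Fixed plywood jig 82 x 82 mm with a grey-lined round pocket of diameter 64 mm at its centre, for the round gauge housing. Origin: centre of its underside. Its upper face is 10 mm above the table, the pocket's floor 5 mm above the table (pocket 5 mm deep, walls upright).
- cradle: Fixed plywood plate 104 x 104 x 6 mm; origin: centre of its underside, z up. Two steel V-rests (14 mm wide, at y = +-27 mm, fingers fit between) carry the tube along y, its axis then at x = +22 mm, 42 mm above the table; rests 38 mm high at +x, 33 mm at -x. A black outline (30 x 52 mm, long along y) centred at x = -18 mm on the plate's top (z 6 mm) is the chock's seat, about 7 mm from the tube.
- ink_tin: Bystander: a closed steel ink tin, diameter 52 mm, 45 mm high, standing among the parts; not to be disturbed. Origin: centre of its underside.
There are look-alikes about, which are no part of the job. Leave any purple look-alike of the gauge_case alone.

How it is judged:
On the way, in this order (a step that is already met when the one before it is completed fails the run):
1. the tube lies in the V-cradle, released (x of tube in the frame of cradle between 0.015 and 0.029 m and y of tube in the frame of cradle between -0.018 and 0.018 m and z of tube in the frame of cradle between 0.037 and 0.047 m and angle between the x axis of tube and the y axis of cradle, either way round below 0.15 rad and linear speed of tube below 0.02 m/s and contact force between tube and the fingers below 0.05 N), for 0.2 s.
2. the chock stands in its outline with the tube in the cradle (x of tube in the frame of cradle between 0.015 and 0.029 m and y of tube in the frame of cradle between -0.018 and 0.018 m and z of tube in the frame of cradle between 0.037 and 0.047 m and angle between the x axis of tube and the y axis of cradle, either way round below 0.15 rad and linear speed of each of tube, chock below 0.02 m/s and x of chock in the frame of cradle between -0.03 and -0.006 m and y of chock in the frame of cradle between -0.014 and 0.014 m and z of chock in the frame of cradle between 0.003 and 0.01 m and angle between the y axis of chock and the y axis of cradle, either way round below 0.25 rad and angle between chock's own z axis and vertical below 0.12 rad and contact force between chock and the fingers below 0.05 N), for 0.2 s.
At the end, for the whole second after the job is handed in: Each housing upright on its own pocket's floor (12 mm of centre, along the pocket); tube in both V-rests (7 mm across, 5 mm in height, 18 mm along, 0.15 rad); chock upright on the plate, 12 mm across and 14 mm along of the outline's centre, 0.25 rad; all released and at rest (x of tube in the frame of cradle between 0.015 and 0.029 m and y of tube in the frame of cradle between -0.018 and 0.018 m and z of tube in the frame of cradle between 0.037 and 0.047 m and angle between the x axis of tube and the y axis of cradle, either way round below 0.15 rad and linear speed of each of tube, chock, display_case, keypad_bar, gauge_case below 0.02 m/s and x of chock in the frame of cradle between -0.03 and -0.006 m and y of chock in the frame of cradle between -0.014 and 0.014 m and z of chock in the frame of cradle between 0.003 and 0.01 m and angle between the y axis of chock and the y axis of cradle, either way round below 0.25 rad and angle between each of chock, display_case, keypad_bar, gauge_case's own z axis and vertical below 0.12 rad and horizontal distance between display_case and display_jig below 0.012 m and z of display_case in the frame of display_jig between 0.002 and 0.009 m and angle between the x axis of display_case and the x axis of display_jig, either way round below 0.32 rad and horizontal distance between keypad_bar and keypad_jig below 0.012 m and z of keypad_bar in the frame of keypad_jig between 0.002 and 0.009 m and angle between the x axis of keypad_bar and the x axis of keypad_jig, either way round below 0.25 rad and horizontal distance between gauge_case and gauge_jig below 0.012 m and z of gauge_case in the frame of gauge_jig between 0.002 and 0.009 m); the robot touches nothing.
It fails at once if the ink tin is moved by more than 30 mm or tipped over (distance of ink_tin from where it was at the start of the episode above 0.03 m or angle between ink_tin's own z axis and vertical above 0.4 rad).
It also fails if it takes over 134 s, if anything falls off the work surface, if the arm or the gripper's body presses on something with over 40 N, if the wrist force passes 120 N, or if a joint passes its speed limit or range.

### The arm

A 6-joint arm with a two-finger parallel gripper is mounted at the origin on the work surface. World frame = base frame: x ahead of the robot, y to its left, z up, the work surface at z = 0. Lengths are in m, angles in rad, forces in N, time in s.
With the tool pointing down it reaches from about 0.375 to 0.975 m from the base axis. Payload 3.8 kg.
Tool frame: the origin (TCP) lies midway between the tips of the shut fingers; the grasp point (between the pads) lies 19 mm behind it; z points along the fingers, y is the line along which they close (so a half turn about z gives the same grasp; the last joint's range is limited). The gripper opens to 85 mm and grips with 20 to 120 N. Pads are 22 mm wide; open, the fingers measure 114 mm over their backs; the gripper's body (76 mm by 85 mm) begins 54 mm behind the grasp point. The pads swing forward as they close: fully open they stand 13 mm farther back than shut.
Start: joints at [1.082, 0.264, 1.604, -0, 1.274, -0.037], TCP at [0.295, 0.607, 0.231] pointing down, gripper open.
Joint ranges: [-2.63, 2.63], [-0.94, 2.18], [0.31, 2.57], [-1.31, 4.45], [0, 2.66], [-2.55, 2.55]. Speed limits (rad/s): [2.57, 2.57, 3.14, 3.14, 3.14, 3.14].

### API

Orientations are given as a rotation vector (axis times angle).
In Python, from workcell import bot, read_camera, camera_info, ticket gives the robot as it stands.
- The arm moves only by the tool servo_tool, never from a script. Its argument "targets" is a list of rows, each an object of numbers: "hand": the closure, from -1 (fully open) to 1 (shut); "x", "y", "z": the shift along the tool's x, y, z as a fraction of full scale; "roll": the turn about the tool's z as a fraction of full scale. In form: [{"hand": .., "x": .., "y": .., "z": .., "roll": ..}, ...]. A call has 1 to 10 rows; each row is the pose to reach, as a shift and turn from the pose commanded when the call began, along the tool's axes at that moment, turning the shorter way round; what a row does not reach only later rows make up. Full scale, the value 1, is 50 cm for a shift and 180 degrees for a turn. A row lasts 1/12 s, in which the tool goes at most 41.7 mm and 7.16 degrees, less where a joint would pass 70% of its speed; a pose out of reach is approached as far as the arm can. A call with a number of a shift or a turn outside -1 to 1 is refused whole. A call with a gripper value outside its range is refused whole. The fingers move at their own pace and stop on an object; "grip_force" is the grip in N (left out, the last holds). Time passes only in rows, so rows that repeat a pose let the fingers close. It gives the time, the measured TCP pose, the force, the opening and the grip force at its end, in the units of the state.
- bot.read_state(): the state, without advancing time (a new reading comes with each control period).
- read_camera(name): name is "scene" or "top" or "wrist"; returns the picture (420x560x3 uint8, red, green, blue); there is no depth.
- camera_info(name): a dict with "fx", "fy", "cx", "cy" (pixels), "eye" and "orientation" of the camera in the world; the wrist camera has in their place "T_tool_cam" (4x4, takes a point from camera to tool coordinates, whose origin is the TCP and whose axes are the flange's). Camera axes: x right, y down, z forward; pixel columns grow to the right and rows downward; lengths in m; the calibration is good to about 2 mm. A picture is of the moment at which its call begins: read the wrist's pose just before it. camera_info takes no time and is no camera call.
- ticket.finish_job(): hands the job in; it is judged then, once.
The state is a dict: "time": time; "q": joint angles; "joint_vel": joint speeds; "joint_torque": joint torques, N m; "tool_pos": TCP position; "tcp_rot": TCP orientation; "wrist_force": force on the tool from outside, world axes, zero at the start; "torque": the same for the moment, N m; "width": opening from 0.0 (shut) to 1.0 (fully open); "grip_force": force on a finger pad.
Only numpy, scipy, OpenCV 4.12 (cv2) and the standard library are available. Lean on these libraries where they do the work, as an engineer would, in place of code of your own. Each camera call takes 0.05 s, during which the arm holds its last target. There are 200 camera calls.

## Working session

There is one attempt and no reset: what is moved stays moved. The work goes in short steps, Python scripts to look and compute and a tool call to move; the robot and the scene stay as the last step left them, time stands still between calls to the robot, and variables do not carry over. Pictures are saved under pics/ and viewed, at most 14 in all, crops included, and the job is handed in when it is done.

Besides the shell and the picture viewer there is one more tool, called as name(argument=value, ...), one argument or row to a line, values as JSON. servo_tool: Moves the arm, as the interface text tells. Its arguments: {"type":"object","properties":{"targets":{"type":"array"},"grip_force":{"type":"number"}},"required":["targets"]}

```bash
mkdir -p pics; python3 - <<'E'
from workcell import bot, read_camera, camera_info
import cv2
for n in ("top","scene"):
    cv2.imwrite(f"pics/{n}0.png",read_camera(n)[:,:,::-1])
for n in ("top","scene","wrist"): print(n,camera_info(n))
print(bot.read_state())
E
```

```text
top {'fx': 447.6940999608817, 'fy': 447.6940999608817, 'cx': 272.9632272317629, 'cy': 208.34183019301335, 'eye': array([0.36268743, 0.0209706 , 1.31385252]), 'orientation': array([-2.1988296 ,  2.14243356, -0.13144397])}
scene {'fx': 493.8588671520432, 'fy': 493.8588671520432, 'cx': 285.9844828621894, 'cy': 208.0065928134124, 'eye': array([ 1.0512129 , -0.10635077,  1.0105099 ]), 'orientation': array([-2.07732023, -1.71664029,  0.44858655])}
wrist {'fx': 313.73968769117425, 'fy': 313.73968769117425, 'cx': 281.19160632858654, 'cy': 207.94199611015313, 'T_tool_cam': array([[ 5.85645622e-04, -9.56978110e-01, -2.90159532e-01,
         7.49150358e-02],
       [ 9.99998713e-01,  9.93777403e-04, -1.25923263e-03,
         1.78788667e-04],
       [ 1.49341205e-03, -2.90158422e-01,  9.56977461e-01,
        -1.42010041e-01],
       [ 0.00000000e+00,  0.00000000e+00,  0.00000000e+00,
         1.00000000e+00]])}
{'time': 0.1, 'q': array([ 1.08206966e+00,  2.64657869e-01,  1.60520926e+00,  3.67081730e-06,
        1.27371389e+00, -3.69413104e-02]), 'joint_vel': array([ 0.00058527, -0.00200741, -0.00389684,  0.00030222, -0.0009628 ,
        0.00080912]), 'joint_torque': array([ 6.13607535e-04, -5.16705573e+01, -3.68589485e+01,  5.96385303e-05,
        6.33291682e-03, -5.89769547e-05]), 'tool_pos': array([0.29440729, 0.60669106, 0.23011519]), 'tcp_rot': array([-7.03527627e-01, -3.06127052e+00,  3.01412632e-03]), 'wrist_force': array([-0.75915084,  0.49005477,  0.34731656]), 'torque': array([ 0.01666758, -0.02764472, -0.00752187]), 'grip_force': 0.0, 'width': 0.9981166669467954}
```

View pics/top0.png

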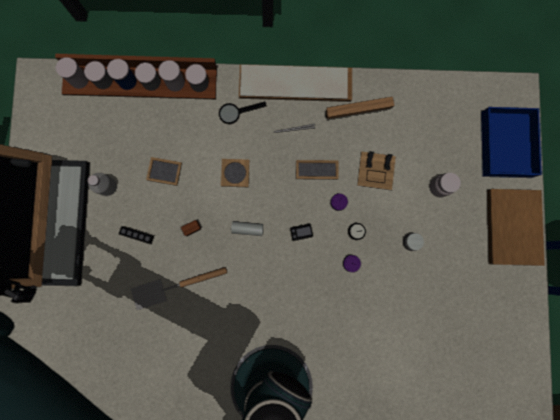

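View pics/scene0.png

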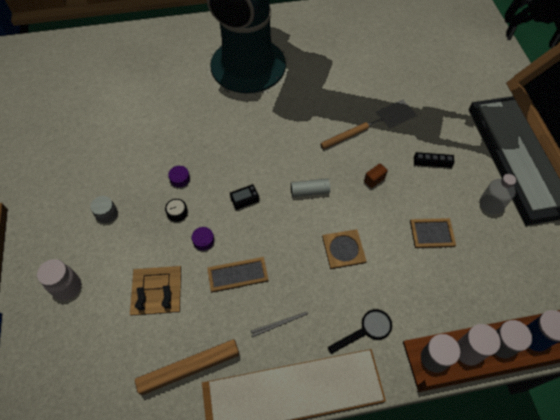

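The top view shows the jigs in a row: display (164,171), gauge (235,173), keypad (317,170) and cradle (376,170). Below them are the keypad bar (136,235), a reddish chock (191,228), the tube (247,228), the display case (301,232) and the gauge (357,231) between two purple look-alikes. The tin is at about (415,241).

```bash
cat > h.py <<'E'
from workcell import bot, read_camera, camera_info, ticket
import numpy as np, cv2
from scipy.spatial.transform import Rotation as R
def campose(n, st=None):
    c=camera_info(n)
    if n=="wrist":
        st=st or bot.read_state(); T=c["T_tool_cam"]; Rt=R.from_rotvec(st["tcp_rot"]).as_matrix()
        return c, Rt@T[:3,:3], Rt@T[:3,3]+st["tool_pos"]
    return c, R.from_rotvec(c["orientation"]).as_matrix(), np.array(c["eye"])
def cast(cp,px,z):
    c,Rc,e=cp; px=np.atleast_2d(px).astype(float)
    d=np.c_[(px[:,0]-c["cx"])/c["fx"],(px[:,1]-c["cy"])/c["fy"],np.ones(len(px))]@Rc.T
    return e+d*((z-e[2])/d[:,2])[:,None]
def proj(cp,P):
    c,Rc,e=cp; q=(np.atleast_2d(P)-e)@Rc
    return np.c_[q[:,0]/q[:,2]*c["fx"]+c["cx"],q[:,1]/q[:,2]*c["fy"]+c["cy"]]
def rect(cp,cnt,z):
    """world min-area rectangle of a contour at height z: centre, (long,short) mm, yaw of long side deg"""
    w=cast(cp,cnt.reshape(-1,2),z)[:,:2]
    (x,y),(a,b),t=cv2.minAreaRect((w*1000).astype(np.float32))
    if a<b: a,b,t=b,a,t+90
    return np.round([x,y,a,b,(t+90)%180-90],1)
def goto(x,y,z,yaw):
    """fractions to bring TCP to x,y,z (m), tool y axis along yaw deg (mod 180)"""
    st=bot.read_state(); M=R.from_rotvec(st["tcp_rot"]).as_matrix()
    d=M.T@(np.array([x,y,z])-st["tool_pos"])/0.5
    cur=np.degrees(np.arctan2(M[1,1],M[0,1])); dy=(yaw-cur+90)%180-90
    # tool z points down: world ccw = negative roll
    print("x %.4f y %.4f z %.4f roll %.4f (or %+.4f) | q5 %.2f cur yaw %.1f pos %s tilt %.4f t %.1f"%(*d,-dy/180,-dy/180-np.sign(-dy or 1),st["q"][5],cur,np.round(st["tool_pos"],4),1+M[2,2],st["time"]))
E
python3 - <<'E'
from h import *
cp=campose("top")
for n,p in dict(dj=(164,171),gj=(235,173),kj=(317,170),cr=(376,170),kb=(136,235),ch=(191,228),tu=(247,228),dc=(301,232),ga=(357,231),tin=(415,241)).items(): print(n,cast(cp,p,0.02)[0].round(3))
goto(0.47,0.27,0.30,0)
E
```

```text
dj [0.606 0.329 0.02 ]
gj [0.606 0.121 0.02 ]
kj [ 0.621 -0.119  0.02 ]
cr [ 0.626 -0.293  0.02 ]
kb [0.417 0.399 0.02 ]
ch [0.441 0.243 0.02 ]
tu [0.445 0.081 0.02 ]
dc [ 0.438 -0.075  0.02 ]
ga [ 0.445 -0.238  0.02 ]
tin [ 0.421 -0.406  0.02 ]
x -0.6099 y -0.4528 z -0.1389 roll 0.3562 (or -0.6438) | q5 -0.04 cur yaw 64.1 pos [0.2944 0.6067 0.2301] tilt 0.0000 t 0.1
```

```bash
python3 -c "
from h import *
goto(0.46,0.25,0.32,90)"
```

```text
x -0.6094 y -0.4976 z -0.1788 roll -0.1438 (or +0.8562) | q5 -0.04 cur yaw 64.1 pos [0.2944 0.6067 0.2301] tilt 0.0000 t 0.1
```

servo_tool(
  targets=[
    {"hand": -1,"x": -0.609,"y": -0.498,"z": -0.179,"roll": -0.144},
    {"hand": -1,"x": -0.609,"y": -0.498,"z": -0.179,"roll": -0.144},
    {"hand": -1,"x": -0.609,"y": -0.498,"z": -0.179,"roll": -0.144},
    {"hand": -1,"x": -0.609,"y": -0.498,"z": -0.179,"roll": -0.144},
    {"hand": -1,"x": -0.609,"y": -0.498,"z": -0.179,"roll": -0.144},
    {"hand": -1,"x": -0.609,"y": -0.498,"z": -0.179,"roll": -0.144},
    {"hand": -1,"x": -0.609,"y": -0.498,"z": -0.179,"roll": -0.144},
    {"hand": -1,"x": -0.609,"y": -0.498,"z": -0.179,"roll": -0.144},
    {"hand": -1,"x": -0.609,"y": -0.498,"z": -0.179,"roll": -0.144},
    {"hand": -1,"x": -0.609,"y": -0.498,"z": -0.179,"roll": -0.144},
  ],
)

```text
time: 0.93
tool_pos: [0.4608, 0.2472, 0.3215]
tcp_rot: [0.001, 3.141, -0.001]
wrist_force: [-0.5, 0.2, 0.9]
width: 1.0
grip_force: 0.0
```

servo_tool(
  targets=[
    {"hand": -1,"x": 0,"y": 0,"z": 0,"roll": 0},
    {"hand": -1,"x": 0,"y": 0,"z": 0,"roll": 0},
    {"hand": -1,"x": 0,"y": 0,"z": 0,"roll": 0},
  ],
)

```text
time: 1.18
tool_pos: [0.4596, 0.2504, 0.3202]
tcp_rot: [-0.0, -3.14, -0.0]
wrist_force: [-1.9, 0.3, 0.1]
width: 1.0
grip_force: 0.0
```

```bash
python3 - <<'E'
from h import *
st=bot.read_state(); im=read_camera("wrist"); np.savez("w1.npz",im=im,p=st["tool_pos"],r=st["tcp_rot"])
cv2.imwrite("pics/w1.png",im[:,:,::-1])
goto(0.46,-0.20,0.32,90); print(st["q"].round(2))
E
```

```text
x -0.0005 y -0.9016 z 0.0001 roll 0.0003 (or -0.9997) | q5 -1.12 cur yaw 90.1 pos [0.4593 0.2508 0.32  ] tilt 0.0000 t 1.2
[ 0.45 -0.07  1.81  0.    1.41 -1.12]
```

View pics/w1.png

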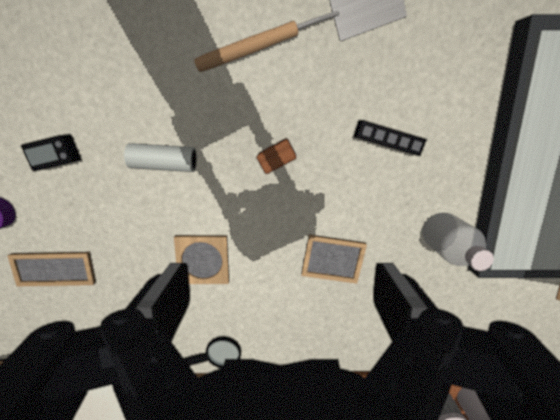

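The wrist view shows the display case (52,152), tube (161,157), chock (276,155), keypad bar (390,137), keypad jig (52,269), gauge jig (203,260) and display jig (335,259). Next I move along to the other half.

servo_tool(
  targets=[
    {"hand": -1,"x": 0,"y": -0.9,"z": 0,"roll": 0},
    {"hand": -1,"x": 0,"y": -0.9,"z": 0,"roll": 0},
    {"hand": -1,"x": 0,"y": -0.9,"z": 0,"roll": 0},
    {"hand": -1,"x": 0,"y": -0.9,"z": 0,"roll": 0},
    {"hand": -1,"x": 0,"y": -0.9,"z": 0,"roll": 0},
    {"hand": -1,"x": 0,"y": -0.9,"z": 0,"roll": 0},
    {"hand": -1,"x": 0,"y": -0.9,"z": 0,"roll": 0},
    {"hand": -1,"x": 0,"y": -0.9,"z": 0,"roll": 0},
    {"hand": -1,"x": 0,"y": -0.9,"z": 0,"roll": 0},
    {"hand": -1,"x": 0,"y": -0.9,"z": 0,"roll": 0},
  ],
)

```text
time: 2.07
tool_pos: [0.4601, -0.1668, 0.3203]
tcp_rot: [0.005, -3.141, -0.001]
wrist_force: [1.2, -0.2, 0.4]
width: 1.0
grip_force: 0.0
```

servo_tool(
  targets=[
    {"hand": -1,"x": 0,"y": 0,"z": 0,"roll": 0},
    {"hand": -1,"x": 0,"y": 0,"z": 0,"roll": 0},
    {"hand": -1,"x": 0,"y": 0,"z": 0,"roll": 0},
    {"hand": -1,"x": 0,"y": 0,"z": 0,"roll": 0},
  ],
)

```text
time: 2.4
tool_pos: [0.4604, -0.1645, 0.3203]
tcp_rot: [0.005, -3.141, -0.002]
wrist_force: [-0.7, -0.6, 0.4]
width: 0.997
grip_force: 0.0
```

```bash
python3 - <<'E'
from h import *
st=bot.read_state(); im=read_camera("wrist"); np.savez("w2.npz",im=im,p=st["tool_pos"],r=st["tcp_rot"])
cv2.imwrite("pics/w2.png",im[:,:,::-1]); print(st["q"].round(2),st["tool_pos"])
E
```

```text
[-0.39 -0.14  1.87  0.    1.41 -1.97] [ 0.46039176 -0.1644601   0.32033332]
```

View pics/w2.png

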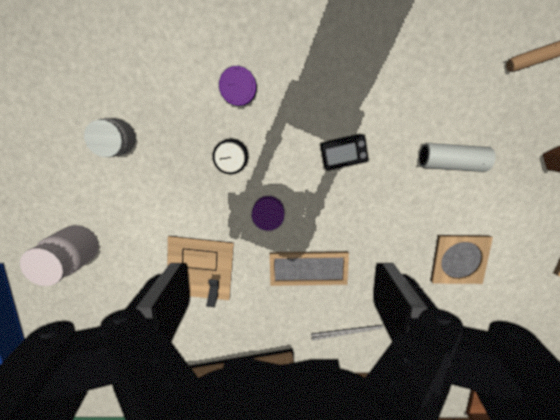

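Here the gauge is at (230,156) between two purple discs, the tin at (105,137), and the display case at (344,152). The cradle (200,268) is half hidden by a finger, so I shift over it.

servo_tool(
  targets=[
    {"hand": -1,"x": 0.04,"y": -0.22,"z": 0,"roll": 0},
    {"hand": -1,"x": 0.04,"y": -0.22,"z": 0,"roll": 0},
    {"hand": -1,"x": 0.04,"y": -0.22,"z": 0,"roll": 0},
    {"hand": -1,"x": 0.04,"y": -0.22,"z": 0,"roll": 0},
    {"hand": -1,"x": 0.04,"y": -0.22,"z": 0,"roll": 0},
    {"hand": -1,"x": 0.04,"y": -0.22,"z": 0,"roll": 0},
    {"hand": -1,"x": 0.04,"y": -0.22,"z": 0,"roll": 0},
  ],
)

```text
time: 3.03
tool_pos: [0.4407, -0.2747, 0.3208]
tcp_rot: [-0.004, 3.141, 0.001]
wrist_force: [0.5, -0.2, -0.2]
width: 1.001
grip_force: 0.0
```

```bash
python3 - <<'E'
from h import *
st=bot.read_state(); im=read_camera("wrist"); np.savez("w3.npz",im=im,p=st["tool_pos"],r=st["tcp_rot"])
print(st["q"].round(2),st["tool_pos"])
def zoom(im,u,v,w,h,s): return cv2.resize(im[v:v+h,u:u+w],None,fx=s,fy=s,interpolation=cv2.INTER_CUBIC)
cv2.imwrite("pics/w3c.png",zoom(im,180,190,210,140,3.8)[:,:,::-1])
for f,pts in dict(w1=dict(case=(30,140),shadow=(270,220),wood=(180,260),wood2=(12,270),wood3=(225,260),pocket=(203,260),chock=(276,152),tube=(160,155),table=(320,200)),).items():
    a=np.load(f+".npz")["im"]; hs=cv2.cvtColor(a,cv2.COLOR_RGB2HSV)
    for k,(u,v) in pts.items(): print(k,a[v,u],hs[v,u])
E
```

```text
[-0.61 -0.08  1.81  0.    1.41 -2.18] [ 0.44074208 -0.27467156  0.32080759]
case [189 183 168] [ 21  28 189]
shadow [114 111  99] [ 24  34 114]
wood [165 135  97] [ 17 105 165]
wood2 [178 154 123] [ 17  79 178]
wood3 [182 151 114] [ 16  95 182]
pocket [110 109 106] [ 23   9 110]
chock [75 46 33] [  9 143  75]
tube [207 213 199] [ 43  17 213]
table [114 111 101] [ 23  29 114]
```

View pics/w3c.png

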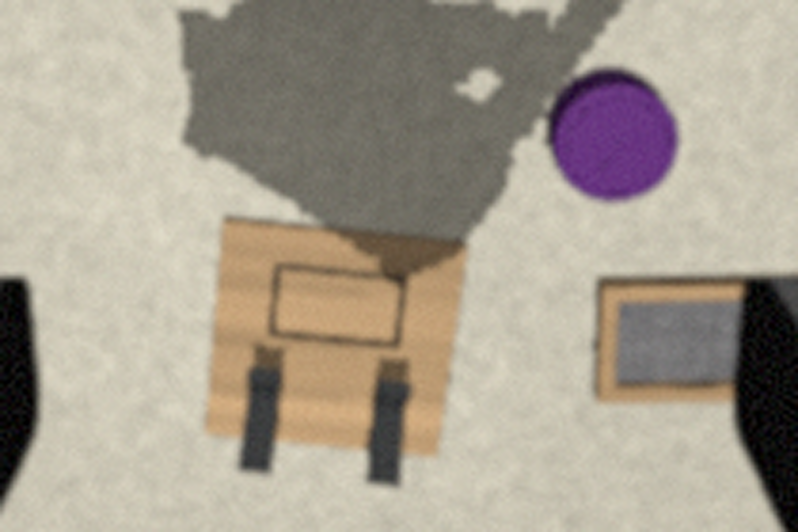

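The crop shows the cradle plate with corners at about (225,217), (465,240), (437,455), (207,433). The outline is on the robot side and the rests on the far side. Now I measure everything.

```bash
cat > seg.py <<'E'
from h import *
def load(f):
    d=np.load(f+".npz"); return d["im"],campose("wrist",dict(tool_pos=d["p"],tcp_rot=d["r"]))
def blob(mask,u,v,close=3):
    """external contour of the mask component nearest the pixel"""
    m=cv2.morphologyEx(mask.astype(np.uint8)*255,cv2.MORPH_CLOSE,np.ones((close,close)))
    cs=[c for c in cv2.findContours(m,cv2.RETR_EXTERNAL,cv2.CHAIN_APPROX_NONE)[0] if cv2.contourArea(c)>60]
    return max(cs,key=lambda c:cv2.pointPolygonTest(c,(float(u),float(v)),True))
def masks(im):
    H,S,V=cv2.split(cv2.cvtColor(im,cv2.COLOR_RGB2HSV))
    return dict(wood=(S>60)&(H<30),black=(V<65),chock=(S>90)&(H<25),tube=((V>60)&(S<22))|(V<65))
E
python3 - <<'E'
from seg import *
J=dict(w1=[("djig","wood",308,240,.005),("gjig","wood",178,260,.005),("kjig","wood",13,270,.005),("kbar","black",358,130,.012),("chock","chock",276,152,.02),("dcase","black",27,155,.013),("tubeends","black",193,160,.018)],
w2=[("gjig","wood",438,260,.005),("kjig","wood",273,270,.005),("dcase","black",325,155,.013),("gauge","black",230,141,.013),("tubeend","black",424,155,.018)],
w3=[("cradle","wood",245,250,.003)])
for f,L in J.items():
    im,cp=load(f); m=masks(im); vis=im.copy()
    for n,k,u,v,z in L:
        c=blob(m[k],u,v); print(f,n,rect(cp,c,z)); cv2.drawContours(vis,[c],-1,(255,0,0),1)
    cv2.imwrite(f"pics/seg_{f}.png",vis[:,:,::-1])
im,cp=load("w3")
q=np.array([(225,217),(465,240),(437,455),(207,433)])/3.8+(180,190)
print("plate corners",rect(cp,q,.006), "outline",rect(cp,np.array([(275,264),(406,276),(398,346),(270,334)])/3.8+(180,190),.006))
print("rest tops", (cast(cp,np.array([(258,470),(386,484)])/3.8+(180,190),.038)).round(4).tolist())
E
python3 - <<'E'
import cv2,numpy as np
a=cv2.imread('pics/seg_w1.png')[100:300];b=cv2.imread('pics/seg_w2.png')[100:300]
cv2.imwrite('pics/seg.png',cv2.resize(np.vstack([a,b]),None,fx=1.42,fy=1.42))
E
```

```text
w1 djig [608.5 334.   94.   73.3  80.9]
w1 gjig [6.128e+02 1.231e+02 9.190e+01 8.320e+01 3.000e-01]
w1 kjig [ 626.4 -120.8  132.    59.5  -88.8]
w1 kbar [417.8 402.4  99.3  24.3  74.4]
w1 chock [442.1 242.8  49.4  30.7 -62.7]
w1 dcase [438.2 -76.1  74.5  38.9 -77.5]
w1 tubeends [446.9 126.6  28.5   7.1  -4.7]
w2 gjig [609.1 124.1  86.4  84.5 -89.8]
w2 kjig [ 625.8 -119.1  126.4   59.7  -88.9]
w2 dcase [437.9 -75.5  62.4  42.1 -76.9]
w2 gauge [ 439.7 -231.8   47.2   36.8   43.7]
w2 tubeend [441.3  36.   28.1  12.4  -3.6]
w3 cradle [ 627.5 -296.7  105.5  103.7   -6.4]
plate corners [ 626.1 -295.6  104.8  102.2   -6.1] outline [ 609.9 -294.    55.6   33.4   84.4]
rest tops [[0.6688, -0.3261, 0.038], [0.6754, -0.273, 0.038]]
```

View pics/seg.png

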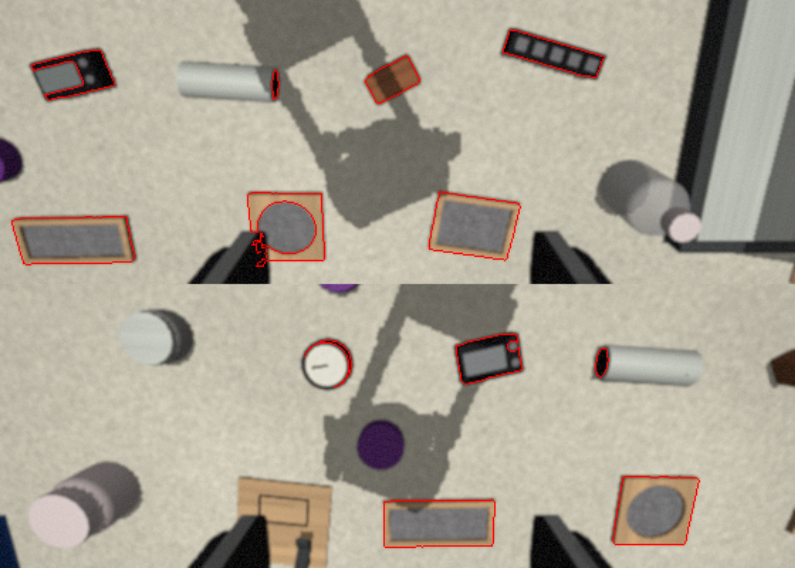

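```bash
cat >> h.py <<'E'
def go(x,y,z,yaw):
    """x,y,z in mm, exact tool-y yaw in deg; roll sign as commanded (tool z down)"""
    st=bot.read_state(); M=R.from_rotvec(st["tcp_rot"]).as_matrix()
    d=M.T@(np.array([x,y,z])/1e3-st["tool_pos"])/0.5
    cur=np.degrees(st["q"][0]-st["q"][5]); dy=yaw-cur
    n=max(np.linalg.norm(d)*500/41.7,abs(dy)/7.16)
    print("x %.3f y %.3f z %.3f roll %.4f rows %.1f | final q5 %.0f deg, cur yaw %.1f pos %s w %.3f t %.1f"%(*d,-dy/180,n,np.degrees(np.arctan2(y,x))-yaw,cur,(st["tool_pos"]*1e3).round(1),st["width"],st["time"]))
E
python3 - <<'E'
from seg import *
im,cp=load("w2"); m=masks(im)
H,S,V=cv2.split(cv2.cvtColor(im,cv2.COLOR_RGB2HSV))
c=blob(m["black"],230,141,9); w=cast(cp,c.reshape(-1,2),.013)[:,:2]
print("gauge",cv2.minEnclosingCircle((w*1000).astype(np.float32)))
for u,v in((238,86),(268,213),(108,140)): print(cast(cp,(u,v),.025)[0,:2].round(3))
go(444,81,100,-4)
E
```

```text
gauge ((443.7947082519531, -236.2305908203125), 24.47062873840332)
[ 0.352 -0.221]
[ 0.526 -0.183]
[ 0.422 -0.401]
x -0.008 y 0.711 z 0.442 roll 0.5232 rows 13.2 | final q5 14 deg, cur yaw 90.2 pos [ 440.7 -274.8  320.9] w 0.999 t 3.1
```

servo_tool(
  targets=[
    {"hand": -1,"x": -0.008,"y": 0.711,"z": 0.442,"roll": 0.523},
    {"hand": -1,"x": -0.008,"y": 0.711,"z": 0.442,"roll": 0.523},
    {"hand": -1,"x": -0.008,"y": 0.711,"z": 0.442,"roll": 0.523},
    {"hand": -1,"x": -0.008,"y": 0.711,"z": 0.442,"roll": 0.523},
    {"hand": -1,"x": -0.008,"y": 0.711,"z": 0.442,"roll": 0.523},
    {"hand": -1,"x": -0.008,"y": 0.711,"z": 0.442,"roll": 0.523},
    {"hand": -1,"x": -0.008,"y": 0.711,"z": 0.442,"roll": 0.523},
    {"hand": -1,"x": -0.008,"y": 0.711,"z": 0.442,"roll": 0.523},
    {"hand": -1,"x": -0.008,"y": 0.711,"z": 0.442,"roll": 0.523},
    {"hand": -1,"x": -0.008,"y": 0.711,"z": 0.442,"roll": 0.523},
  ],
)

```text
time: 3.92
tool_pos: [0.4437, 0.0552, 0.1159]
tcp_rot: [1.728, 2.623, 0.002]
wrist_force: [0.4, 0.0, -0.3]
width: 1.0
grip_force: 0.0
```

```bash
python3 -c "
from h import *
go(444,81,100,-4)"
```

```text
x 0.047 y 0.021 z 0.032 roll 0.1514 rows 3.8 | final q5 14 deg, cur yaw 23.3 pos [443.7  55.2 115.9] w 1.000 t 3.9
```

servo_tool(
  targets=[
    {"hand": -1,"x": 0,"y": 0,"z": 0,"roll": 0.126},
    {"hand": -1,"x": 0,"y": 0,"z": 0,"roll": 0.126},
    {"hand": -1,"x": 0,"y": 0,"z": 0,"roll": 0.126},
    {"hand": -1,"x": 0,"y": 0,"z": 0,"roll": 0.126},
    {"hand": -1,"x": 0,"y": 0,"z": 0,"roll": 0.126},
    {"hand": -1,"x": 0,"y": 0,"z": 0,"roll": 0.126},
    {"hand": -1,"x": 0,"y": 0,"z": 0,"roll": 0.126},
  ],
)

```text
time: 4.5
tool_pos: [0.4442, 0.0528, 0.1165]
tcp_rot: [2.203, 2.239, 0.001]
wrist_force: [-0.4, -0.2, 0.7]
width: 0.999
grip_force: 0.0
```

```bash
python3 -c "
from h import *
go(444,81,3,-4)"
```

```text
x 0.056 y 0.000 z 0.227 roll 0.0273 rows 2.8 | final q5 14 deg, cur yaw 0.9 pos [444.2  52.8 116.5] w 0.999 t 4.5
```

servo_tool(
  targets=[
    {"hand": -1,"x": 0.056,"y": 0,"z": 0,"roll": 0.027},
    {"hand": -1,"x": 0.056,"y": 0,"z": 0,"roll": 0.027},
    {"hand": -1,"x": 0.056,"y": 0,"z": 0.08,"roll": 0.027},
    {"hand": -1,"x": 0.056,"y": 0,"z": 0.15,"roll": 0.027},
    {"hand": -1,"x": 0.056,"y": 0,"z": 0.2,"roll": 0.027},
    {"hand": -1,"x": 0.056,"y": 0,"z": 0.227,"roll": 0.027},
    {"hand": -1,"x": 0.056,"y": 0,"z": 0.227,"roll": 0.027},
    {"hand": -1,"x": 0.056,"y": 0,"z": 0.227,"roll": 0.027},
    {"hand": -1,"x": 0.056,"y": 0,"z": 0.227,"roll": 0.027},
  ],
)

```text
time: 5.25
tool_pos: [0.445, 0.0806, 0.0038]
tcp_rot: [2.298, 2.141, 0.002]
wrist_force: [0.7, 0.3, -0.3]
width: 1.001
grip_force: 0.0
```

servo_tool(
  grip_force=30,
  targets=[
    {"hand": 1,"x": 0,"y": 0,"z": 0,"roll": 0},
    {"hand": 1,"x": 0,"y": 0,"z": 0,"roll": 0},
    {"hand": 1,"x": 0,"y": 0,"z": 0,"roll": 0},
    {"hand": 1,"x": 0,"y": 0,"z": 0,"roll": 0},
    {"hand": 1,"x": 0,"y": 0,"z": 0,"roll": 0},
    {"hand": 1,"x": 0,"y": 0,"z": 0,"roll": 0},
    {"hand": 1,"x": 0,"y": 0,"z": 0,"roll": 0},
    {"hand": 1,"x": 0,"y": 0,"z": 0,"roll": 0},
    {"hand": 1,"x": 0,"y": 0,"z": 0,"roll": 0},
    {"hand": 1,"x": 0,"y": 0,"z": 0,"roll": 0},
  ],
)

```text
time: 6.08
tool_pos: [0.4445, 0.0807, 0.0037]
tcp_rot: [2.298, 2.141, 0.002]
wrist_force: [-1.4, -0.3, 5.4]
width: 0.413
grip_force: 29.5
```

```bash
python3 -c "
from h import *
print(bot.read_state()['grip_force'])
go(444,81,110,-4)
go(649,-298,110,-6)"
```

```text
29.507126212120056
x 0.001 y -0.001 z -0.213 roll -0.0004 rows 2.6 | final q5 14 deg, cur yaw -4.1 pos [444.5  80.7   3.7] w 0.413 t 6.1
x -0.726 y 0.462 z -0.212 roll 0.0107 rows 10.6 | final q5 -19 deg, cur yaw -4.1 pos [444.5  80.7   3.7] w 0.413 t 6.1
```

servo_tool(
  targets=[
    {"hand": 1,"x": 0,"y": 0,"z": -0.06,"roll": 0},
    {"hand": 1,"x": 0,"y": 0,"z": -0.14,"roll": 0},
    {"hand": 1,"x": 0,"y": 0,"z": -0.212,"roll": 0},
    {"hand": 1,"x": -0.06,"y": 0.04,"z": -0.212,"roll": 0},
    {"hand": 1,"x": -0.13,"y": 0.08,"z": -0.212,"roll": 0},
    {"hand": 1,"x": -0.2,"y": 0.125,"z": -0.212,"roll": 0.01},
    {"hand": 1,"x": -0.27,"y": 0.17,"z": -0.212,"roll": 0.01},
    {"hand": 1,"x": -0.34,"y": 0.215,"z": -0.212,"roll": 0.01},
    {"hand": 1,"x": -0.41,"y": 0.26,"z": -0.212,"roll": 0.01},
    {"hand": 1,"x": -0.46,"y": 0.3,"z": -0.212,"roll": 0.01},
  ],
)

```text
time: 6.92
tool_pos: [0.5777, -0.1626, 0.1085]
tcp_rot: [2.333, 2.103, -0.001]
wrist_force: [1.4, 0.4, 0.9]
width: 0.407
grip_force: 30.8
```

servo_tool(
  targets=[
    {"hand": 1,"x": -0.07,"y": 0.04,"z": 0,"roll": 0},
    {"hand": 1,"x": -0.14,"y": 0.08,"z": 0,"roll": 0},
    {"hand": 1,"x": -0.2,"y": 0.12,"z": 0,"roll": 0},
    {"hand": 1,"x": -0.24,"y": 0.15,"z": 0,"roll": 0},
    {"hand": 1,"x": -0.26,"y": 0.16,"z": 0,"roll": 0},
    {"hand": 1,"x": -0.266,"y": 0.162,"z": 0,"roll": 0},
    {"hand": 1,"x": -0.266,"y": 0.162,"z": 0,"roll": 0},
    {"hand": 1,"x": -0.266,"y": 0.162,"z": 0,"roll": 0},
    {"hand": 1,"x": -0.266,"y": 0.162,"z": 0,"roll": 0},
  ],
)

```text
time: 7.67
tool_pos: [0.6432, -0.2983, 0.1084]
tcp_rot: [-2.33, -2.105, 0.0]
wrist_force: [0.1, 0.2, -0.1]
width: 0.411
grip_force: 30.8
```

```bash
python3 - <<'E'
from h import *
st=bot.read_state(); im=read_camera("wrist"); np.savez("w4.npz",im=im,p=st["tool_pos"],r=st["tcp_rot"])
cv2.imwrite("pics/w4.png",im[:,:,::-1]);go(649,-298,28,-6)
E
```

```text
x 0.002 y 0.011 z 0.161 roll 0.0012 rows 1.9 | final q5 -19 deg, cur yaw -5.8 pos [ 643.4 -298.3  108.6] w 0.407 t 7.7
```

View pics/w4.png

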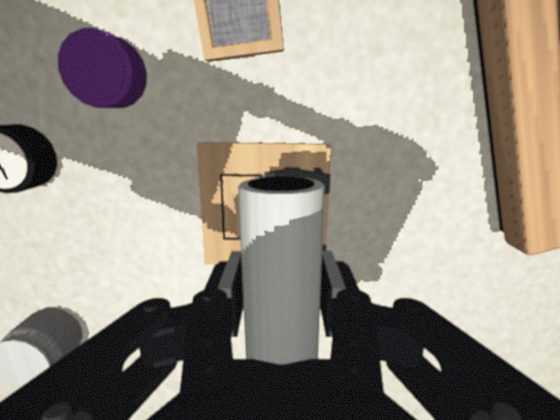

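The tube is held square between the fingers, end at (281,183), aligned with the plate edges (left edge at column 200). I lower it, then release.

servo_tool(
  targets=[
    {"hand": 1,"x": 0.002,"y": 0.011,"z": 0.0,"roll": 0.001},
    {"hand": 1,"x": 0.002,"y": 0.011,"z": 0.05,"roll": 0.001},
    {"hand": 1,"x": 0.002,"y": 0.011,"z": 0.09,"roll": 0.001},
    {"hand": 1,"x": 0.002,"y": 0.011,"z": 0.12,"roll": 0.001},
    {"hand": 1,"x": 0.002,"y": 0.011,"z": 0.14,"roll": 0.001},
    {"hand": 1,"x": 0.002,"y": 0.011,"z": 0.15,"roll": 0.001},
    {"hand": 1,"x": 0.002,"y": 0.011,"z": 0.157,"roll": 0.001},
    {"hand": 1,"x": 0.002,"y": 0.011,"z": 0.16,"roll": 0.001},
    {"hand": 1,"x": 0.002,"y": 0.011,"z": 0.16,"roll": 0.001},
    {"hand": 1,"x": 0.002,"y": 0.011,"z": 0.16,"roll": 0.001},
  ],
)

```text
time: 8.55
tool_pos: [0.6503, -0.3001, 0.0298]
tcp_rot: [2.335, 2.1, 0.001]
wrist_force: [0.7, 0.0, -1.5]
width: 0.409
grip_force: 30.8
```

```bash
python3 - <<'E'
from h import *
cp=campose("wrist"); print(bot.read_state()["wrist_force"]); go(649,-298,28,-6)
im=read_camera("wrist"); cv2.imwrite("pics/w5.png",im[:,:,::-1])
E
```

```text
[ 0.66227434  0.03460458 -1.48910381]
x 0.004 y -0.003 z 0.004 roll -0.0003 rows 0.1 | final q5 -19 deg, cur yaw -6.1 pos [ 650.3 -300.1   29.8] w 0.409 t 8.6
```

View pics/w5.png

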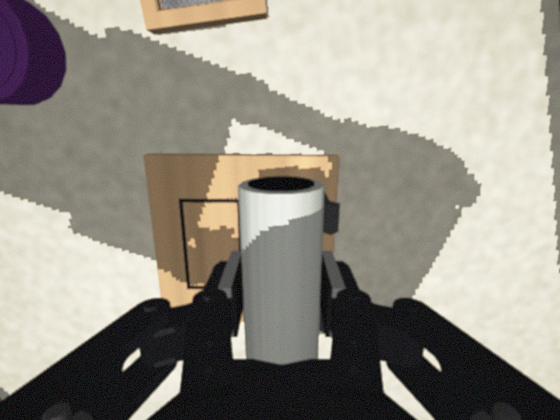

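The tube sits over the rests, still hanging by its weight (−1.5 N). I lower 2 mm and open.

servo_tool(
  targets=[
    {"hand": 1,"x": 0.002,"y": -0.002,"z": 0.004,"roll": 0},
    {"hand": 1,"x": 0.002,"y": -0.002,"z": 0.005,"roll": 0},
    {"hand": 1,"x": 0.002,"y": -0.002,"z": 0.005,"roll": 0},
    {"hand": 0,"x": 0.002,"y": -0.002,"z": 0.005,"roll": 0},
    {"hand": -0.3,"x": 0.002,"y": -0.002,"z": 0.005,"roll": 0},
    {"hand": -0.5,"x": 0.002,"y": -0.002,"z": 0.005,"roll": 0},
    {"hand": -1,"x": 0.002,"y": -0.002,"z": 0.005,"roll": 0},
    {"hand": -1,"x": 0.002,"y": -0.002,"z": 0.005,"roll": 0},
    {"hand": -1,"x": 0.002,"y": -0.002,"z": 0.005,"roll": 0},
    {"hand": -1,"x": 0.002,"y": -0.002,"z": 0.005,"roll": 0},
  ],
)

```text
time: 9.43
tool_pos: [0.6485, -0.2984, 0.026]
tcp_rot: [-2.335, -2.101, 0.0]
wrist_force: [-0.4, -1.1, 0.4]
width: 1.0
grip_force: 0.0
```

servo_tool(
  targets=[
    {"hand": -1,"x": 0,"y": 0,"z": -0.03,"roll": 0},
    {"hand": -1,"x": 0,"y": 0,"z": -0.08,"roll": 0},
    {"hand": -1,"x": 0,"y": 0,"z": -0.16,"roll": 0},
    {"hand": -1,"x": 0,"y": 0,"z": -0.22,"roll": 0},
    {"hand": -1,"x": 0,"y": 0,"z": -0.22,"roll": 0},
    {"hand": -1,"x": 0,"y": 0,"z": -0.22,"roll": 0},
    {"hand": -1,"x": 0,"y": 0,"z": -0.22,"roll": 0},
  ],
)

```text
time: 10.02
tool_pos: [0.6487, -0.2985, 0.1372]
tcp_rot: [2.335, 2.1, 0.001]
wrist_force: [-0.3, 0.5, -0.0]
width: 1.0
grip_force: 0.0
```

```bash
python3 - <<'E'
from h import *
im=read_camera("wrist"); im2=read_camera("scene")
cv2.imwrite("pics/w6.png",np.hstack([im[100:420,100:460],cv2.resize(im2[250:330,115:205],(360,320),interpolation=cv2.INTER_CUBIC)])[:,:,::-1])
go(442,243,80,-63)
E
```

```text
x 1.032 y -0.522 z 0.112 roll 0.3164 rows 13.9 | final q5 92 deg, cur yaw -6.1 pos [ 647.5 -297.9  134.7] w 1.004 t 10.1
```

View pics/w6.png

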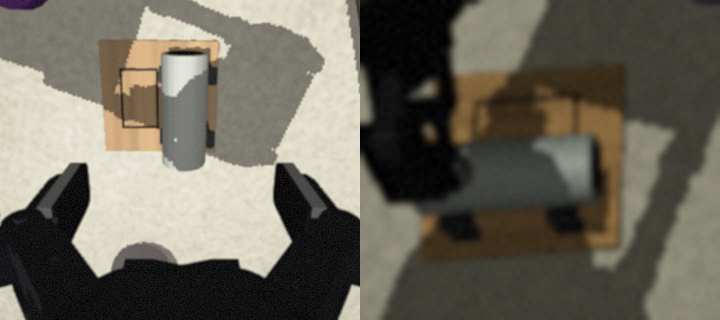

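The tube rests in the V (crop ends at about (185,50) and (182,168)), and the scene view agrees. I check the along-axis position, then head for the chock.

```bash
python3 - <<'E'
from h import *
cp=campose("wrist"); a=np.radians(-6); Rm=np.array([[np.cos(a),np.sin(a)],[-np.sin(a),np.cos(a)]])
for p,z in (((286,152),.042),((282,270),.060)): print((Rm@(cast(cp,p,z)[0,:2]*1000-[626.8,-296])).round(1))
go(442,243,80,-63)
E
```

```text
[23.2 46.7]
[ 20.3 -41.1]
x 1.032 y -0.522 z 0.112 roll 0.3164 rows 13.9 | final q5 92 deg, cur yaw -6.1 pos [ 647.5 -297.9  134.7] w 1.004 t 10.1
```

servo_tool(
  targets=[
    {"hand": -1,"x": 0.9,"y": -0.455,"z": 0,"roll": 0.316},
    {"hand": -1,"x": 0.9,"y": -0.455,"z": 0,"roll": 0.316},
    {"hand": -1,"x": 0.9,"y": -0.455,"z": 0,"roll": 0.316},
    {"hand": -1,"x": 0.9,"y": -0.455,"z": 0,"roll": 0.316},
    {"hand": -1,"x": 0.9,"y": -0.455,"z": 0,"roll": 0.316},
    {"hand": -1,"x": 0.9,"y": -0.455,"z": 0,"roll": 0.316},
    {"hand": -1,"x": 0.9,"y": -0.455,"z": 0,"roll": 0.316},
    {"hand": -1,"x": 0.9,"y": -0.455,"z": 0,"roll": 0.316},
    {"hand": -1,"x": 0.9,"y": -0.455,"z": 0,"roll": 0.316},
    {"hand": -1,"x": 0.9,"y": -0.455,"z": 0,"roll": 0.316},
  ],
)

```text
time: 10.95
tool_pos: [0.5005, 0.0877, 0.1346]
tcp_rot: [-3.054, -0.733, 0.005]
wrist_force: [0.5, 0.2, -0.1]
width: 0.999
grip_force: 0.0
```

servo_tool(
  targets=[
    {"hand": -1,"x": 0,"y": 0,"z": 0,"roll": 0},
    {"hand": -1,"x": 0,"y": 0,"z": 0,"roll": 0},
    {"hand": -1,"x": 0,"y": 0,"z": 0,"roll": 0},
  ],
)

```text
time: 11.2
tool_pos: [0.5022, 0.0863, 0.1352]
tcp_rot: [3.054, 0.737, -0.003]
wrist_force: [0.4, -0.5, -0.2]
width: 1.001
grip_force: 0.0
```

```bash
python3 - <<'E'
from h import *
go(442,243,80,-63)
E
```

```text
x 0.036 y -0.334 z 0.110 roll 0.0007 rows 4.2 | final q5 92 deg, cur yaw -62.9 pos [502.2  86.3 135.2] w 1.001 t 11.2
```

servo_tool(
  targets=[
    {"hand": -1,"x": 0.036,"y": -0.334,"z": 0,"roll": 0},
    {"hand": -1,"x": 0.036,"y": -0.334,"z": 0,"roll": 0},
    {"hand": -1,"x": 0.036,"y": -0.334,"z": 0,"roll": 0},
    {"hand": -1,"x": 0.036,"y": -0.334,"z": 0,"roll": 0},
    {"hand": -1,"x": 0.036,"y": -0.334,"z": 0,"roll": 0},
    {"hand": -1,"x": 0.036,"y": -0.334,"z": 0.05,"roll": 0},
    {"hand": -1,"x": 0.036,"y": -0.334,"z": 0.1,"roll": 0},
    {"hand": -1,"x": 0.036,"y": -0.334,"z": 0.1,"roll": 0},
    {"hand": -1,"x": 0.036,"y": -0.334,"z": 0.1,"roll": 0},
  ],
)

```text
time: 11.95
tool_pos: [0.4421, 0.2411, 0.0845]
tcp_rot: [3.054, 0.732, -0.008]
wrist_force: [0.5, 0.1, 0.8]
width: 1.001
grip_force: 0.0
```

```bash
python3 - <<'E'
from h import *
cp=campose("wrist"); im=read_camera("wrist"); cv2.imwrite("pics/w7.png",im[:,:,::-1])
go(442,243,8,-63); print(proj(cp,[.442,.243,.04]))
E
```

```text
x -0.001 y -0.003 z 0.156 roll -0.0004 rows 1.9 | final q5 92 deg, cur yaw -63.1 pos [443.4 241.9  86. ] w 0.997 t 12.0
[[279.42011853 231.70995256]]
```

View pics/w7.png

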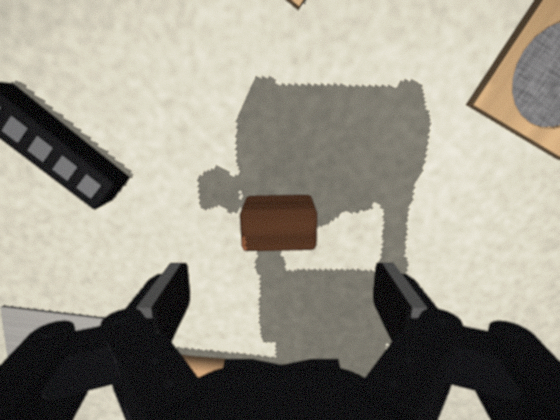

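The chock (279,225) is square and centred between the fingers, so I descend and grip.

servo_tool(
  targets=[
    {"hand": -1,"x": 0,"y": -0.002,"z": 0.06,"roll": 0},
    {"hand": -1,"x": 0,"y": -0.002,"z": 0.11,"roll": 0},
    {"hand": -1,"x": 0,"y": -0.002,"z": 0.145,"roll": 0},
    {"hand": -1,"x": 0,"y": -0.002,"z": 0.156,"roll": 0},
    {"hand": -1,"x": 0,"y": -0.002,"z": 0.156,"roll": 0},
    {"hand": 1,"x": 0,"y": -0.002,"z": 0.156,"roll": 0},
    {"hand": 1,"x": 0,"y": -0.002,"z": 0.156,"roll": 0},
    {"hand": 1,"x": 0,"y": -0.002,"z": 0.156,"roll": 0},
    {"hand": 1,"x": 0,"y": -0.002,"z": 0.156,"roll": 0},
    {"hand": 1,"x": 0,"y": -0.002,"z": 0.156,"roll": 0},
  ],
)

```text
time: 12.83
tool_pos: [0.4443, 0.2449, 0.0102]
tcp_rot: [-3.054, -0.735, -0.006]
wrist_force: [-0.3, -1.2, 6.4]
width: 0.578
grip_force: 31.9
```

servo_tool(
  targets=[
    {"hand": 1,"x": 0,"y": 0,"z": 0,"roll": 0},
    {"hand": 1,"x": 0,"y": 0,"z": 0,"roll": 0},
    {"hand": 1,"x": 0,"y": 0,"z": -0.06,"roll": 0},
    {"hand": 1,"x": 0,"y": 0,"z": -0.14,"roll": 0},
    {"hand": 1,"x": 0,"y": 0,"z": -0.2,"roll": 0},
    {"hand": 1,"x": 0,"y": 0,"z": -0.24,"roll": 0},
    {"hand": 1,"x": 0,"y": 0,"z": -0.24,"roll": 0},
    {"hand": 1,"x": 0,"y": 0,"z": -0.24,"roll": 0},
  ],
)

```text
time: 13.5
tool_pos: [0.4437, 0.2448, 0.1302]
tcp_rot: [-3.053, -0.735, -0.007]
wrist_force: [-0.2, 0.5, -1.6]
width: 0.58
grip_force: 31.6
```

```bash
python3 - <<'E'
from h import *
go(609,-294,120,-96)
E
```

```text
x -0.196 y 1.110 z 0.020 roll 0.1837 rows 13.5 | final q5 70 deg, cur yaw -62.9 pos [443.7 244.8 130.2] w 0.580 t 13.5
```

servo_tool(
  targets=[
    {"hand": 1,"x": -0.016,"y": 0.09,"z": 0,"roll": 0.02},
    {"hand": 1,"x": -0.03,"y": 0.17,"z": 0,"roll": 0.04},
    {"hand": 1,"x": -0.044,"y": 0.25,"z": 0,"roll": 0.06},
    {"hand": 1,"x": -0.058,"y": 0.33,"z": 0,"roll": 0.08},
    {"hand": 1,"x": -0.072,"y": 0.41,"z": 0,"roll": 0.1},
    {"hand": 1,"x": -0.086,"y": 0.49,"z": 0,"roll": 0.12},
    {"hand": 1,"x": -0.1,"y": 0.57,"z": 0,"roll": 0.14},
    {"hand": 1,"x": -0.114,"y": 0.65,"z": 0,"roll": 0.16},
    {"hand": 1,"x": -0.12,"y": 0.68,"z": 0,"roll": 0.184},
    {"hand": 1,"x": -0.12,"y": 0.68,"z": 0,"roll": 0.184},
  ],
)

```text
time: 14.33
tool_pos: [0.5433, -0.0894, 0.1262]
tcp_rot: [3.136, -0.176, -0.004]
wrist_force: [0.3, 1.2, -1.3]
width: 0.578
grip_force: 31.8
```

servo_tool(
  targets=[
    {"hand": 1,"x": 0,"y": 0,"z": 0,"roll": 0},
    {"hand": 1,"x": 0,"y": 0,"z": 0,"roll": 0},
  ],
)

```text
time: 14.5
tool_pos: [0.5422, -0.0851, 0.1265]
tcp_rot: [-3.136, 0.164, 0.006]
wrist_force: [0.0, -0.0, -0.8]
width: 0.58
grip_force: 31.8
```

```bash
python3 - <<'E'
from h import *
go(609,-294,120,-96)
E
```

```text
x 0.177 y 0.402 z 0.012 roll 0.0001 rows 5.3 | final q5 70 deg, cur yaw -96.0 pos [542.2 -85.1 126.5] w 0.580 t 14.5
```

servo_tool(
  targets=[
    {"hand": 1,"x": 0.03,"y": 0.07,"z": 0,"roll": 0},
    {"hand": 1,"x": 0.065,"y": 0.15,"z": 0,"roll": 0},
    {"hand": 1,"x": 0.1,"y": 0.23,"z": 0,"roll": 0},
    {"hand": 1,"x": 0.135,"y": 0.31,"z": 0,"roll": 0},
    {"hand": 1,"x": 0.16,"y": 0.37,"z": 0,"roll": 0},
    {"hand": 1,"x": 0.177,"y": 0.402,"z": 0,"roll": 0},
    {"hand": 1,"x": 0.177,"y": 0.402,"z": 0,"roll": 0},
    {"hand": 1,"x": 0.177,"y": 0.402,"z": 0,"roll": 0},
    {"hand": 1,"x": 0.177,"y": 0.402,"z": 0,"roll": 0},
    {"hand": 1,"x": 0.177,"y": 0.402,"z": 0,"roll": 0},
  ],
)

```text
time: 15.33
tool_pos: [0.61, -0.2927, 0.1277]
tcp_rot: [-3.136, 0.162, 0.002]
wrist_force: [0.1, 0.8, -0.3]
width: 0.581
grip_force: 31.8
```

```bash
python3 - <<'E'
from h import *
go(608.5,-294,60,-96)
im=read_camera("wrist"); cv2.imwrite("pics/w8.png",im[:,:,::-1])
E
```

```text
x -0.003 y 0.003 z 0.135 roll 0.0005 rows 1.6 | final q5 70 deg, cur yaw -95.9 pos [ 610.  -292.7  127.7] w 0.581 t 15.3
```

View pics/w8.png

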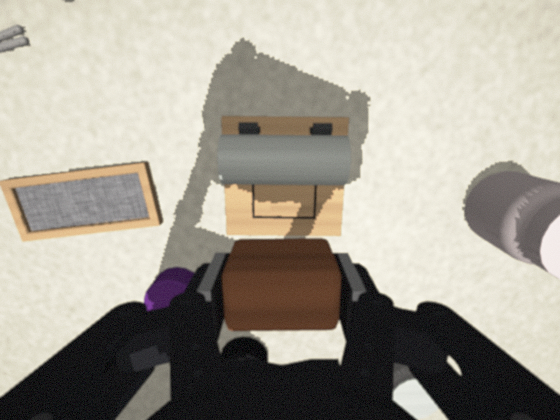

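The chock is held square to the outline (254–316, 185–217) with the tube beyond it, so I lower it in steps.

servo_tool(
  targets=[
    {"hand": 1,"x": -0.002,"y": 0.003,"z": 0.05,"roll": 0},
    {"hand": 1,"x": -0.002,"y": 0.003,"z": 0.1,"roll": 0},
    {"hand": 1,"x": -0.002,"y": 0.003,"z": 0.15,"roll": 0},
    {"hand": 1,"x": -0.002,"y": 0.003,"z": 0.185,"roll": 0},
    {"hand": 1,"x": -0.002,"y": 0.003,"z": 0.205,"roll": 0},
    {"hand": 1,"x": -0.002,"y": 0.003,"z": 0.216,"roll": 0},
    {"hand": 1,"x": -0.002,"y": 0.003,"z": 0.22,"roll": 0},
    {"hand": 1,"x": -0.002,"y": 0.003,"z": 0.22,"roll": 0},
    {"hand": 1,"x": -0.002,"y": 0.003,"z": 0.22,"roll": 0},
  ],
)

```text
time: 16.13
tool_pos: [0.6105, -0.2969, 0.0198]
tcp_rot: [3.136, -0.165, 0.003]
wrist_force: [0.2, -0.6, -1.6]
width: 0.582
grip_force: 31.8
```

```bash
python3 - <<'E'
from h import *
go(609,-294,16,-96)
E
```

```text
x -0.004 y -0.005 z 0.008 roll -0.0002 rows 0.1 | final q5 70 deg, cur yaw -96.0 pos [ 610.5 -296.9   19.8] w 0.582 t 16.1
```

servo_tool(
  targets=[
    {"hand": 1,"x": -0.003,"y": -0.004,"z": 0.004,"roll": 0},
    {"hand": 1,"x": -0.003,"y": -0.004,"z": 0.008,"roll": 0},
    {"hand": 1,"x": -0.003,"y": -0.004,"z": 0.008,"roll": 0},
    {"hand": 1,"x": -0.003,"y": -0.004,"z": 0.008,"roll": 0},
    {"hand": -0.3,"x": -0.003,"y": -0.004,"z": 0.008,"roll": 0},
    {"hand": -0.5,"x": -0.003,"y": -0.004,"z": 0.008,"roll": 0},
    {"hand": -0.7,"x": -0.003,"y": -0.004,"z": 0.008,"roll": 0},
    {"hand": -0.7,"x": -0.003,"y": -0.004,"z": 0.008,"roll": 0},
    {"hand": -0.7,"x": -0.003,"y": -0.004,"z": 0.008,"roll": 0},
    {"hand": -0.7,"x": -0.003,"y": -0.004,"z": 0.008,"roll": 0},
  ],
)

```text
time: 16.97
tool_pos: [0.6079, -0.2944, 0.014]
tcp_rot: [-3.137, 0.166, 0.001]
wrist_force: [-0.5, 0.2, 0.3]
width: 0.847
grip_force: 0.0
```

servo_tool(
  targets=[
    {"hand": -0.7,"x": 0,"y": 0,"z": -0.03,"roll": 0},
    {"hand": -0.7,"x": 0,"y": 0,"z": -0.08,"roll": 0},
    {"hand": -1,"x": 0,"y": 0,"z": -0.16,"roll": 0},
    {"hand": -1,"x": 0,"y": 0,"z": -0.22,"roll": 0},
    {"hand": -1,"x": 0,"y": 0,"z": -0.22,"roll": 0},
    {"hand": -1,"x": 0,"y": 0,"z": -0.22,"roll": 0},
    {"hand": -1,"x": 0,"y": 0,"z": -0.22,"roll": 0},
  ],
)

```text
time: 17.55
tool_pos: [0.6081, -0.2944, 0.1251]
tcp_rot: [3.137, -0.166, 0.001]
wrist_force: [-0.2, 1.1, -0.5]
width: 0.999
grip_force: 0.0
```

```bash
python3 - <<'E'
from h import *
cp=campose("wrist"); im=read_camera("wrist"); cv2.imwrite("pics/w9.png",im[:,:,::-1])
m=(lambda h:(h[...,1]>130)&(h[...,0]<14)&(h[...,2]<140))(cv2.cvtColor(im,cv2.COLOR_RGB2HSV))
from seg import blob
c=blob(m,280,215); print(cv2.boundingRect(c)); print(rect(cp,c,.026))
go(444,-236,80,-90)
E
```

```text
(250, 188, 65, 46)
[ 605.9 -294.7   51.5   38.1   82.3]
x -0.337 y -0.081 z 0.088 roll -0.0337 rows 4.3 | final q5 62 deg, cur yaw -96.1 pos [ 607.3 -294.   123.7] w 1.000 t 17.6
```

View pics/w9.png

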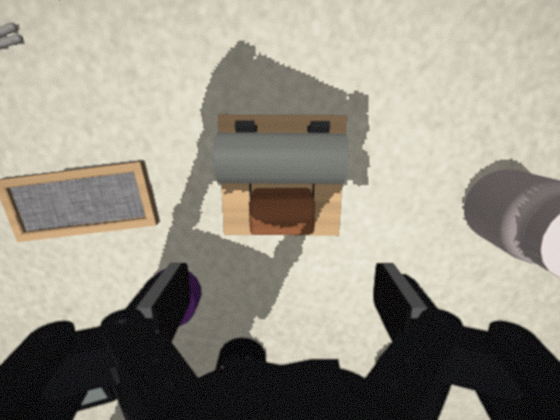

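The chock stands in its outline beside the tube. Next is the gauge.

servo_tool(
  targets=[
    {"hand": -1,"x": -0.337,"y": -0.081,"z": 0,"roll": -0.034},
    {"hand": -1,"x": -0.337,"y": -0.081,"z": 0,"roll": -0.034},
    {"hand": -1,"x": -0.337,"y": -0.081,"z": 0,"roll": -0.034},
    {"hand": -1,"x": -0.337,"y": -0.081,"z": 0,"roll": -0.034},
    {"hand": -1,"x": -0.337,"y": -0.081,"z": 0,"roll": -0.034},
    {"hand": -1,"x": -0.337,"y": -0.081,"z": 0,"roll": -0.034},
    {"hand": -1,"x": -0.337,"y": -0.081,"z": 0.06,"roll": -0.034},
    {"hand": -1,"x": -0.337,"y": -0.081,"z": 0.088,"roll": -0.034},
    {"hand": -1,"x": -0.337,"y": -0.081,"z": 0.088,"roll": -0.034},
    {"hand": -1,"x": -0.337,"y": -0.081,"z": 0.088,"roll": -0.034},
  ],
)

```text
time: 18.43
tool_pos: [0.4447, -0.2361, 0.0791]
tcp_rot: [-3.14, -0.002, 0.004]
wrist_force: [-0.0, -0.5, 0.3]
width: 0.997
grip_force: 0.0
```

```bash
python3 - <<'E'
from h import *
cp=campose("wrist"); im=read_camera("wrist"); cv2.imwrite("pics/w10.png",im[:,:,::-1]); np.save("w10.npy",im)
go(444,-236,9,-90); print(proj(cp,[[.444,-.236,.026],[.444,-.211,.026],[.469,-.236,.026]]))
# white dial centroid
hs=cv2.cvtColor(im,cv2.COLOR_RGB2HSV)
V=hs[...,2]<65; 
from seg import blob
E
```

```text
x -0.003 y -0.001 z 0.142 roll 0.0004 rows 1.7 | final q5 62 deg, cur yaw -89.9 pos [ 445.6 -236.6   80.1] w 0.995 t 18.5
[[281.50176295 228.8882038 ]
 [243.82773953 228.82013699]
 [281.58197669 192.33173499]]
```

View pics/w10.png

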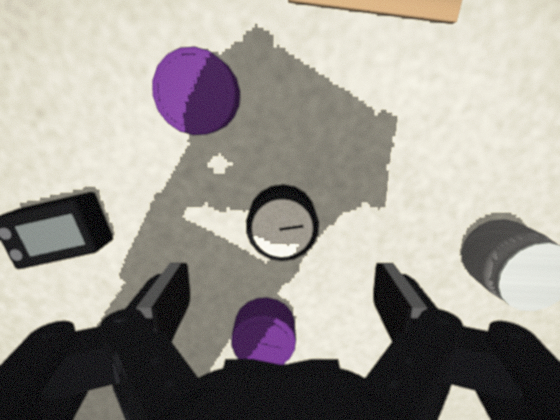

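The gauge's dial is at (282,226), as predicted (281,229), so I descend and grip it.

servo_tool(
  targets=[
    {"hand": -1,"x": -0.002,"y": -0.001,"z": 0.06,"roll": 0},
    {"hand": -1,"x": -0.002,"y": -0.001,"z": 0.11,"roll": 0},
    {"hand": -1,"x": -0.002,"y": -0.001,"z": 0.135,"roll": 0},
    {"hand": -1,"x": -0.002,"y": -0.001,"z": 0.142,"roll": 0},
    {"hand": -1,"x": -0.002,"y": -0.001,"z": 0.142,"roll": 0},
    {"hand": 1,"x": -0.002,"y": -0.001,"z": 0.142,"roll": 0},
    {"hand": 1,"x": -0.002,"y": -0.001,"z": 0.142,"roll": 0},
    {"hand": 1,"x": -0.002,"y": -0.001,"z": 0.142,"roll": 0},
    {"hand": 1,"x": -0.002,"y": -0.001,"z": 0.142,"roll": 0},
    {"hand": 1,"x": -0.002,"y": -0.001,"z": 0.142,"roll": 0},
  ],
)

```text
time: 19.32
tool_pos: [0.4452, -0.2366, 0.0111]
tcp_rot: [3.14, 0.002, 0.004]
wrist_force: [-0.6, 0.5, 5.6]
width: 0.571
grip_force: 30.6
```

servo_tool(
  targets=[
    {"hand": 1,"x": 0,"y": 0,"z": 0,"roll": 0},
    {"hand": 1,"x": 0,"y": 0,"z": 0,"roll": 0},
    {"hand": 1,"x": 0,"y": 0,"z": 0,"roll": 0},
    {"hand": 1,"x": 0,"y": 0,"z": -0.06,"roll": 0},
    {"hand": 1,"x": 0,"y": 0,"z": -0.14,"roll": 0},
    {"hand": 1,"x": 0,"y": 0,"z": -0.2,"roll": 0},
    {"hand": 1,"x": 0,"y": 0,"z": -0.2,"roll": 0},
    {"hand": 1,"x": 0,"y": 0,"z": -0.2,"roll": 0},
  ],
)

```text
time: 19.98
tool_pos: [0.4459, -0.2371, 0.1124]
tcp_rot: [3.138, 0.002, 0.009]
wrist_force: [0.0, -0.0, -1.0]
width: 0.573
grip_force: 31.7
```

```bash
python3 - <<'E'
from h import *
go(610,123.5,110,-60)
E
```

```text
x 0.329 y -0.721 z 0.004 roll -0.1663 rows 9.5 | final q5 71 deg, cur yaw -89.9 pos [ 445.9 -237.1  112.4] w 0.573 t 20.0
```

servo_tool(
  targets=[
    {"hand": 1,"x": 0.03,"y": -0.066,"z": 0,"roll": 0},
    {"hand": 1,"x": 0.063,"y": -0.138,"z": 0,"roll": 0},
    {"hand": 1,"x": 0.095,"y": -0.209,"z": 0,"roll": 0},
    {"hand": 1,"x": 0.128,"y": -0.281,"z": 0,"roll": 0},
    {"hand": 1,"x": 0.161,"y": -0.353,"z": 0,"roll": 0},
    {"hand": 1,"x": 0.194,"y": -0.425,"z": 0,"roll": 0},
    {"hand": 1,"x": 0.227,"y": -0.497,"z": 0,"roll": 0},
    {"hand": 1,"x": 0.25,"y": -0.55,"z": 0,"roll": 0},
    {"hand": 1,"x": 0.25,"y": -0.55,"z": 0,"roll": 0},
    {"hand": 1,"x": 0.25,"y": -0.55,"z": 0,"roll": 0},
  ],
)

```text
time: 20.82
tool_pos: [0.5675, 0.0408, 0.1074]
tcp_rot: [3.141, 0.007, -0.005]
wrist_force: [-0.5, -0.4, -1.9]
width: 0.57
grip_force: 31.8
```

```bash
python3 - <<'E'
from h import *
go(610,123.5,110,-90)
E
```

```text
x 0.086 y -0.165 z -0.005 roll 0.0014 rows 2.2 | final q5 101 deg, cur yaw -89.8 pos [567.5  40.8 107.4] w 0.570 t 20.8
```

servo_tool(
  targets=[
    {"hand": 1,"x": 0.04,"y": -0.08,"z": 0,"roll": 0},
    {"hand": 1,"x": 0.075,"y": -0.14,"z": 0,"roll": 0},
    {"hand": 1,"x": 0.086,"y": -0.165,"z": 0,"roll": 0},
    {"hand": 1,"x": 0.086,"y": -0.165,"z": 0,"roll": 0},
    {"hand": 1,"x": 0.086,"y": -0.165,"z": 0.06,"roll": 0},
    {"hand": 1,"x": 0.086,"y": -0.165,"z": 0.12,"roll": 0},
    {"hand": 1,"x": 0.086,"y": -0.165,"z": 0.15,"roll": 0},
    {"hand": 1,"x": 0.086,"y": -0.165,"z": 0.15,"roll": 0},
    {"hand": 1,"x": 0.086,"y": -0.165,"z": 0.15,"roll": 0},
  ],
)

```text
time: 21.57
tool_pos: [0.6091, 0.1199, 0.0325]
tcp_rot: [3.14, -0.0, -0.007]
wrist_force: [-1.0, 0.6, -0.7]
width: 0.572
grip_force: 31.8
```

```bash
python3 - <<'E'
from seg import *
go(610,123.5,16.5,-90)
cp=campose("wrist"); im=read_camera("wrist"); cv2.imwrite("pics/w11.png",im[:,:,::-1])
m=masks(im); 
c=blob(m["wood"],281,180,3); print(cv2.boundingRect(c)); print(proj(cp,[[.651,.1645,.01],[.651,.0825,.01],[.61,.1235,.01]]).round())
E
```

```text
x 0.002 y -0.007 z 0.032 roll -0.0002 rows 0.4 | final q5 101 deg, cur yaw -90.0 pos [609.1 119.9  32.5] w 0.572 t 21.6
(199, 172, 153, 93)
[[197. 174.]
 [352. 174.]
 [275. 245.]]
```

The jig's outline in the image (columns 199–352, row 172) agrees with the predicted (197–352, row 174). I lower and release.

servo_tool(
  targets=[
    {"hand": 1,"x": 0.002,"y": -0.007,"z": 0,"roll": 0},
    {"hand": 1,"x": 0.002,"y": -0.007,"z": 0.015,"roll": 0},
    {"hand": 1,"x": 0.002,"y": -0.007,"z": 0.025,"roll": 0},
    {"hand": 1,"x": 0.002,"y": -0.007,"z": 0.031,"roll": 0},
    {"hand": 1,"x": 0.002,"y": -0.007,"z": 0.031,"roll": 0},
    {"hand": 1,"x": 0.002,"y": -0.007,"z": 0.031,"roll": 0},
    {"hand": -0.3,"x": 0.002,"y": -0.007,"z": 0.031,"roll": 0},
    {"hand": -0.6,"x": 0.002,"y": -0.007,"z": 0.031,"roll": 0},
    {"hand": -0.6,"x": 0.002,"y": -0.007,"z": 0.031,"roll": 0},
    {"hand": -0.6,"x": 0.002,"y": -0.007,"z": 0.031,"roll": 0},
  ],
)

```text
time: 22.45
tool_pos: [0.6127, 0.1254, 0.0191]
tcp_rot: [-3.141, -0.002, -0.001]
wrist_force: [0.5, -1.0, 0.3]
width: 0.799
grip_force: 0.0
```

servo_tool(
  targets=[
    {"hand": -0.6,"x": 0,"y": 0,"z": -0.03,"roll": 0},
    {"hand": -0.6,"x": 0,"y": 0,"z": -0.08,"roll": 0},
    {"hand": -1,"x": 0,"y": 0,"z": -0.15,"roll": 0},
    {"hand": -1,"x": 0,"y": 0,"z": -0.15,"roll": 0},
    {"hand": -1,"x": 0,"y": 0,"z": -0.15,"roll": 0},
    {"hand": -1,"x": 0,"y": 0,"z": -0.15,"roll": 0},
  ],
)

```text
time: 22.95
tool_pos: [0.6125, 0.1254, 0.0941]
tcp_rot: [-3.141, -0.002, -0.001]
wrist_force: [0.0, -0.0, -0.7]
width: 1.003
grip_force: 0.0
```

```bash
python3 - <<'E'
from seg import *
cp=campose("wrist"); im=read_camera("wrist"); cv2.imwrite("pics/w12.png",im[:,:,::-1])
p=proj(cp,[.61,.1235,.031])[0]; m=masks(im)["black"]; m[:,:200]=0; m[:,370:]=0; m[300:]=0
c=blob(m,*p,9); w=cast(cp,c.reshape(-1,2),.018)[:,:2]*1000
print(p,cv2.minEnclosingCircle(w.astype(np.float32)))
go(438,-75.6,80,13)
E
```

```text
[284.2247813  226.41206694] ((612.16796875, 125.08380889892578), 29.72500991821289)
x -0.348 y 0.401 z 0.027 roll -0.5719 rows 14.4 | final q5 -23 deg, cur yaw -89.9 pos [611.6 125.2  92.9] w 1.002 t 23.0
```

servo_tool(
  targets=[
    {"hand": -1,"x": -0.348,"y": 0.401,"z": 0,"roll": -0.572},
    {"hand": -1,"x": -0.348,"y": 0.401,"z": 0,"roll": -0.572},
    {"hand": -1,"x": -0.348,"y": 0.401,"z": 0,"roll": -0.572},
    {"hand": -1,"x": -0.348,"y": 0.401,"z": 0,"roll": -0.572},
    {"hand": -1,"x": -0.348,"y": 0.401,"z": 0,"roll": -0.572},
    {"hand": -1,"x": -0.348,"y": 0.401,"z": 0,"roll": -0.572},
    {"hand": -1,"x": -0.348,"y": 0.401,"z": 0,"roll": -0.572},
    {"hand": -1,"x": -0.348,"y": 0.401,"z": 0,"roll": -0.572},
    {"hand": -1,"x": -0.348,"y": 0.401,"z": 0,"roll": -0.572},
    {"hand": -1,"x": -0.348,"y": 0.401,"z": 0,"roll": -0.572},
  ],
)

```text
time: 23.83
tool_pos: [0.4367, -0.0756, 0.0921]
tcp_rot: [-2.559, -1.818, 0.003]
wrist_force: [-0.2, 0.4, 0.7]
width: 0.999
grip_force: 0.0
```

servo_tool(
  targets=[
    {"hand": -1,"x": 0,"y": 0,"z": 0,"roll": -0.16},
    {"hand": -1,"x": 0,"y": 0,"z": 0,"roll": -0.16},
    {"hand": -1,"x": 0,"y": 0,"z": 0,"roll": -0.16},
    {"hand": -1,"x": 0,"y": 0,"z": 0,"roll": -0.16},
    {"hand": -1,"x": 0,"y": 0,"z": 0,"roll": -0.16},
    {"hand": -1,"x": 0,"y": 0,"z": 0,"roll": -0.16},
    {"hand": -1,"x": 0,"y": 0,"z": 0,"roll": -0.16},
  ],
)

```text
time: 24.42
tool_pos: [0.4379, -0.0752, 0.0929]
tcp_rot: [-2.036, -2.391, 0.001]
wrist_force: [-0.0, 0.3, -0.9]
width: 1.003
grip_force: 0.0
```

```bash
python3 - <<'E'
from seg import *
cp=campose("wrist"); im=read_camera("wrist"); cv2.imwrite("pics/w13.png",im[:,:,::-1])
p=proj(cp,[.438,-.0756,.026])[0]; m=masks(im)["black"]; m[:,:190]=0; m[:,372:]=0; m[300:]=0
c=blob(m,*p,9); print(p,cv2.boundingRect(c),rect(cp,c,.013))
go(438,-75.6,9,13)
E
```

```text
[282.57179542 223.58587192] (253, 174, 59, 88) [438.2 -77.1  67.3  40.9 -77. ]
x -0.001 y -0.000 z 0.168 roll -0.0211 rows 2.0 | final q5 -23 deg, cur yaw 9.2 pos [438.1 -75.2  93.1] w 1.006 t 24.5
```

Case is confirmed at (438,−77), yaw −77°. I descend and grip.

servo_tool(
  targets=[
    {"hand": -1,"x": 0,"y": 0,"z": 0.06,"roll": -0.021},
    {"hand": -1,"x": 0,"y": 0,"z": 0.12,"roll": -0.021},
    {"hand": -1,"x": 0,"y": 0,"z": 0.155,"roll": -0.021},
    {"hand": -1,"x": 0,"y": 0,"z": 0.167,"roll": -0.021},
    {"hand": -1,"x": 0,"y": 0,"z": 0.167,"roll": -0.021},
    {"hand": 1,"x": 0,"y": 0,"z": 0.167,"roll": -0.021},
    {"hand": 1,"x": 0,"y": 0,"z": 0.167,"roll": -0.021},
    {"hand": 1,"x": 0,"y": 0,"z": 0.167,"roll": -0.021},
    {"hand": 1,"x": 0,"y": 0,"z": 0.167,"roll": -0.021},
    {"hand": 1,"x": 0,"y": 0,"z": 0.167,"roll": -0.021},
  ],
)

```text
time: 25.3
tool_pos: [0.4401, -0.0757, 0.0117]
tcp_rot: [1.952, 2.458, 0.002]
wrist_force: [-0.1, -0.1, 5.8]
width: 0.462
grip_force: 31.6
```

servo_tool(
  targets=[
    {"hand": 1,"x": 0,"y": 0,"z": 0,"roll": 0},
    {"hand": 1,"x": 0,"y": 0,"z": 0,"roll": 0},
    {"hand": 1,"x": 0,"y": 0,"z": 0,"roll": 0},
    {"hand": 1,"x": 0,"y": 0,"z": -0.06,"roll": 0},
    {"hand": 1,"x": 0,"y": 0,"z": -0.14,"roll": 0},
    {"hand": 1,"x": 0,"y": 0,"z": -0.2,"roll": 0},
    {"hand": 1,"x": 0,"y": 0,"z": -0.2,"roll": 0},
    {"hand": 1,"x": 0,"y": 0,"z": -0.2,"roll": 0},
  ],
)

```text
time: 25.97
tool_pos: [0.4407, -0.0758, 0.1128]
tcp_rot: [1.95, 2.456, 0.004]
wrist_force: [-0.5, 0.4, -1.0]
width: 0.455
grip_force: 31.0
```

```bash
python3 - <<'E'
from h import *
go(608.5,334,110,-9)
E
```

```text
x 0.722 y 0.513 z 0.006 roll 0.1229 rows 10.6 | final q5 38 deg, cur yaw 13.1 pos [440.7 -75.8 112.8] w 0.455 t 26.0
```

servo_tool(
  targets=[
    {"hand": 1,"x": 0.06,"y": 0.043,"z": 0,"roll": 0.02},
    {"hand": 1,"x": 0.123,"y": 0.087,"z": 0,"roll": 0.04},
    {"hand": 1,"x": 0.188,"y": 0.134,"z": 0,"roll": 0.06},
    {"hand": 1,"x": 0.253,"y": 0.18,"z": 0,"roll": 0.08},
    {"hand": 1,"x": 0.32,"y": 0.227,"z": 0,"roll": 0.1},
    {"hand": 1,"x": 0.385,"y": 0.274,"z": 0,"roll": 0.123},
    {"hand": 1,"x": 0.45,"y": 0.32,"z": 0,"roll": 0.123},
    {"hand": 1,"x": 0.5,"y": 0.355,"z": 0,"roll": 0.123},
    {"hand": 1,"x": 0.5,"y": 0.355,"z": 0,"roll": 0.123},
    {"hand": 1,"x": 0.5,"y": 0.355,"z": 0,"roll": 0.123},
  ],
)

```text
time: 26.8
tool_pos: [0.5535, 0.2094, 0.1077]
tcp_rot: [-2.385, -2.042, 0.006]
wrist_force: [-0.6, -0.9, -1.7]
width: 0.457
grip_force: 31.0
```

```bash
python3 - <<'E'
from h import *
go(608.5,335,110,-9)
E
```

```text
x 0.265 y 0.070 z -0.005 roll 0.0008 rows 3.3 | final q5 38 deg, cur yaw -8.9 pos [553.5 209.4 107.7] w 0.457 t 26.8
```

servo_tool(
  targets=[
    {"hand": 1,"x": 0.07,"y": 0.019,"z": 0,"roll": 0},
    {"hand": 1,"x": 0.15,"y": 0.04,"z": 0,"roll": 0},
    {"hand": 1,"x": 0.22,"y": 0.058,"z": 0,"roll": 0},
    {"hand": 1,"x": 0.265,"y": 0.07,"z": 0,"roll": 0},
    {"hand": 1,"x": 0.265,"y": 0.07,"z": 0,"roll": 0},
    {"hand": 1,"x": 0.265,"y": 0.07,"z": 0.06,"roll": 0},
    {"hand": 1,"x": 0.265,"y": 0.07,"z": 0.12,"roll": 0},
    {"hand": 1,"x": 0.265,"y": 0.07,"z": 0.15,"roll": 0},
    {"hand": 1,"x": 0.265,"y": 0.07,"z": 0.15,"roll": 0},
    {"hand": 1,"x": 0.265,"y": 0.07,"z": 0.15,"roll": 0},
  ],
)

```text
time: 27.63
tool_pos: [0.6083, 0.3316, 0.0332]
tcp_rot: [-2.39, -2.038, 0.008]
wrist_force: [0.9, 0.4, 0.1]
width: 0.461
grip_force: 30.9
```

```bash
python3 - <<'E'
from seg import *
go(608.5,335,16.5,-9)
cp=campose("wrist"); im=read_camera("wrist"); cv2.imwrite("pics/w14.png",im[:,:,::-1])
c=blob(masks(im)["wood"],281,172,3); print(cv2.boundingRect(c))
a=np.radians(80.9); u=np.array([np.cos(a),np.sin(a)]); v=np.array([-u[1],u[0]])
for s in(1,-1):
  for t in (1,-1): print(s,t,proj(cp,[*(np.array([.6085,.334])+s*.046*u+t*.035*v),.01])[0].round())
E
```

```text
x 0.007 y -0.001 z 0.033 roll -0.0005 rows 0.4 | final q5 38 deg, cur yaw -9.1 pos [608.3 331.6  33.2] w 0.461 t 27.6
(217, 162, 132, 100)
1 1 [216. 164.]
1 -1 [349. 164.]
-1 1 [225. 313.]
-1 -1 [339. 313.]
```

The jig's edge matches the prediction (217–349, row 162 versus 216–349, row 164). I lower and release.

servo_tool(
  targets=[
    {"hand": 1,"x": 0.007,"y": 0,"z": 0,"roll": 0},
    {"hand": 1,"x": 0.007,"y": 0,"z": 0.015,"roll": 0},
    {"hand": 1,"x": 0.007,"y": 0,"z": 0.025,"roll": 0},
    {"hand": 1,"x": 0.007,"y": 0,"z": 0.031,"roll": 0},
    {"hand": 1,"x": 0.007,"y": 0,"z": 0.031,"roll": 0},
    {"hand": 1,"x": 0.007,"y": 0,"z": 0.031,"roll": 0},
    {"hand": -0.3,"x": 0.007,"y": 0,"z": 0.031,"roll": 0},
    {"hand": -0.6,"x": 0.007,"y": 0,"z": 0.031,"roll": 0},
    {"hand": -0.6,"x": 0.007,"y": 0,"z": 0.031,"roll": 0},
    {"hand": -0.6,"x": 0.007,"y": 0,"z": 0.031,"roll": 0},
  ],
)

```text
time: 28.52
tool_pos: [0.611, 0.3374, 0.0201]
tcp_rot: [2.389, 2.04, 0.001]
wrist_force: [-1.2, 0.3, -0.5]
width: 0.8
grip_force: 0.0
```

servo_tool(
  targets=[
    {"hand": -0.6,"x": 0,"y": 0,"z": -0.03,"roll": 0},
    {"hand": -0.6,"x": 0,"y": 0,"z": -0.08,"roll": 0},
    {"hand": -1,"x": 0,"y": 0,"z": -0.15,"roll": 0},
    {"hand": -1,"x": 0,"y": 0,"z": -0.17,"roll": 0},
    {"hand": -1,"x": 0,"y": 0,"z": -0.17,"roll": 0},
    {"hand": -1,"x": 0,"y": 0,"z": -0.17,"roll": 0},
  ],
)

```text
time: 29.02
tool_pos: [0.6116, 0.3377, 0.1067]
tcp_rot: [2.389, 2.039, 0.005]
wrist_force: [-1.0, -0.3, 0.2]
width: 1.0
grip_force: 0.0
```

```bash
python3 - <<'E'
from seg import *
cp=campose("wrist"); im=read_camera("wrist"); cv2.imwrite("pics/w15.png",im[:,:,::-1])
p=proj(cp,[.6085,.334,.031])[0]; m=masks(im)["black"]; m[:,:190]=0; m[:,372:]=0; m[300:]=0
c=blob(m,*p,9); print(p,cv2.boundingRect(c),rect(cp,c,.018))
go(417.8,402.4,80,-15.6)
E
```

```text
[278.78646299 223.96960517] (248, 170, 64, 86) [609.2 337.2  69.   48.7  81. ]
x 0.069 y -0.401 z 0.049 roll 0.0365 rows 4.9 | final q5 60 deg, cur yaw -9.0 pos [610.3 337.  104.6] w 0.998 t 29.1
```

servo_tool(
  targets=[
    {"hand": -1,"x": 0.069,"y": -0.401,"z": 0,"roll": 0.037},
    {"hand": -1,"x": 0.069,"y": -0.401,"z": 0,"roll": 0.037},
    {"hand": -1,"x": 0.069,"y": -0.401,"z": 0,"roll": 0.037},
    {"hand": -1,"x": 0.069,"y": -0.401,"z": 0,"roll": 0.037},
    {"hand": -1,"x": 0.069,"y": -0.401,"z": 0,"roll": 0.037},
    {"hand": -1,"x": 0.069,"y": -0.401,"z": 0,"roll": 0.037},
    {"hand": -1,"x": 0.069,"y": -0.401,"z": 0.03,"roll": 0.037},
    {"hand": -1,"x": 0.069,"y": -0.401,"z": 0.03,"roll": 0.037},
    {"hand": -1,"x": 0.069,"y": -0.401,"z": 0.03,"roll": 0.037},
    {"hand": -1,"x": 0.069,"y": -0.401,"z": 0.03,"roll": 0.037},
  ],
)

```text
time: 29.9
tool_pos: [0.4179, 0.402, 0.0888]
tcp_rot: [2.504, 1.897, -0.003]
wrist_force: [0.3, -0.2, -0.4]
width: 0.999
grip_force: 0.0
```

```bash
python3 - <<'E'
from seg import *
cp=campose("wrist"); im=read_camera("wrist"); cv2.imwrite("pics/w16.png",im[:,:,::-1])
p=proj(cp,[.4178,.4024,.024])[0]; m=masks(im)["black"]; m[:,:190]=0; m[:,372:]=0; m[300:]=0
c=blob(m,*p,5); print(p,cv2.boundingRect(c),rect(cp,c,.012))
go(417.8,402.4,9,-15.6)
E
```

```text
[282.22114944 222.76319399] (264, 151, 38, 131) [417.1 400.2 101.3  26.6  74. ]
x -0.000 y -0.001 z 0.161 roll -0.0007 rows 1.9 | final q5 60 deg, cur yaw -15.7 pos [418.4 402.3  89.4] w 0.999 t 29.9
```

servo_tool(
  targets=[
    {"hand": -1,"x": -0.003,"y": 0,"z": 0.06,"roll": 0},
    {"hand": -1,"x": -0.003,"y": 0,"z": 0.12,"roll": 0},
    {"hand": -1,"x": -0.003,"y": 0,"z": 0.15,"roll": 0},
    {"hand": -1,"x": -0.003,"y": 0,"z": 0.161,"roll": 0},
    {"hand": -1,"x": -0.003,"y": 0,"z": 0.161,"roll": 0},
    {"hand": 1,"x": -0.003,"y": 0,"z": 0.161,"roll": 0},
    {"hand": 1,"x": -0.003,"y": 0,"z": 0.161,"roll": 0},
    {"hand": 1,"x": -0.003,"y": 0,"z": 0.161,"roll": 0},
    {"hand": 1,"x": -0.003,"y": 0,"z": 0.161,"roll": 0},
    {"hand": 1,"x": -0.003,"y": 0,"z": 0.161,"roll": 0},
  ],
)

```text
time: 30.78
tool_pos: [0.4184, 0.4019, 0.0104]
tcp_rot: [-2.504, -1.898, -0.003]
wrist_force: [4.9, -1.4, 10.5]
width: 0.3
grip_force: 9.3
```

servo_tool(
  targets=[
    {"hand": 1,"x": 0,"y": 0,"z": 0,"roll": 0},
    {"hand": 1,"x": 0,"y": 0,"z": 0,"roll": 0},
    {"hand": 1,"x": 0,"y": 0,"z": 0,"roll": 0},
    {"hand": 1,"x": 0,"y": 0,"z": -0.06,"roll": 0},
    {"hand": 1,"x": 0,"y": 0,"z": -0.14,"roll": 0},
    {"hand": 1,"x": 0,"y": 0,"z": -0.2,"roll": 0},
    {"hand": 1,"x": 0,"y": 0,"z": -0.2,"roll": 0},
    {"hand": 1,"x": 0,"y": 0,"z": -0.2,"roll": 0},
  ],
)

```text
time: 31.45
tool_pos: [0.419, 0.4026, 0.1118]
tcp_rot: [-2.503, -1.897, -0.008]
wrist_force: [0.2, -0.3, -1.2]
width: 0.295
grip_force: 30.0
```

```bash
python3 - <<'E'
from h import *
go(626,-120,110,1)
E
```

```text
x -0.894 y 0.681 z 0.002 roll -0.0927 rows 13.5 | final q5 -12 deg, cur yaw -15.7 pos [419.  402.6 111.8] w 0.295 t 31.4
```

servo_tool(
  targets=[
    {"hand": 1,"x": -0.06,"y": 0.046,"z": 0,"roll": 0},
    {"hand": 1,"x": -0.125,"y": 0.095,"z": 0,"roll": 0},
    {"hand": 1,"x": -0.19,"y": 0.145,"z": 0,"roll": -0.02},
    {"hand": 1,"x": -0.255,"y": 0.194,"z": 0,"roll": -0.04},
    {"hand": 1,"x": -0.32,"y": 0.244,"z": 0,"roll": -0.06},
    {"hand": 1,"x": -0.385,"y": 0.293,"z": 0,"roll": -0.08},
    {"hand": 1,"x": -0.45,"y": 0.343,"z": 0,"roll": -0.093},
    {"hand": 1,"x": -0.51,"y": 0.388,"z": 0,"roll": -0.093},
    {"hand": 1,"x": -0.55,"y": 0.419,"z": 0,"roll": -0.093},
    {"hand": 1,"x": -0.56,"y": 0.427,"z": 0,"roll": -0.093},
  ],
)

```text
time: 32.28
tool_pos: [0.5471, 0.0701, 0.107]
tcp_rot: [-2.204, -2.237, 0.005]
wrist_force: [0.6, 0.4, -1.2]
width: 0.289
grip_force: 30.0
```

servo_tool(
  targets=[
    {"hand": 1,"x": 0,"y": 0,"z": 0,"roll": 0},
    {"hand": 1,"x": 0,"y": 0,"z": 0,"roll": 0},
  ],
)

```text
time: 32.45
tool_pos: [0.546, 0.0741, 0.1075]
tcp_rot: [-2.2, -2.238, 0.004]
wrist_force: [0.8, 0.7, -1.9]
width: 0.297
grip_force: 30.0
```

```bash
python3 - <<'E'
from h import *
go(626,-120,110,1)
E
```

```text
x -0.391 y 0.153 z -0.006 roll 0.0000 rows 5.0 | final q5 -12 deg, cur yaw 1.0 pos [546.   74.1 107.5] w 0.297 t 32.5
```

servo_tool(
  targets=[
    {"hand": 1,"x": -0.07,"y": 0.027,"z": 0,"roll": 0},
    {"hand": 1,"x": -0.145,"y": 0.057,"z": 0,"roll": 0},
    {"hand": 1,"x": -0.22,"y": 0.086,"z": 0,"roll": 0},
    {"hand": 1,"x": -0.295,"y": 0.115,"z": 0,"roll": 0},
    {"hand": 1,"x": -0.36,"y": 0.141,"z": 0,"roll": 0},
    {"hand": 1,"x": -0.391,"y": 0.153,"z": 0,"roll": 0},
    {"hand": 1,"x": -0.391,"y": 0.153,"z": 0,"roll": 0},
    {"hand": 1,"x": -0.391,"y": 0.153,"z": 0.06,"roll": 0},
    {"hand": 1,"x": -0.391,"y": 0.153,"z": 0.12,"roll": 0},
    {"hand": 1,"x": -0.391,"y": 0.153,"z": 0.14,"roll": 0},
  ],
)

```text
time: 33.28
tool_pos: [0.6234, -0.1167, 0.0344]
tcp_rot: [-2.193, -2.238, 0.006]
wrist_force: [-1.4, 1.1, -2.4]
width: 0.29
grip_force: 30.0
```

servo_tool(
  targets=[
    {"hand": 1,"x": 0,"y": 0,"z": 0,"roll": 0},
    {"hand": 1,"x": 0,"y": 0,"z": 0,"roll": 0},
    {"hand": 1,"x": 0,"y": 0,"z": 0,"roll": 0},
  ],
)

```text
time: 33.53
tool_pos: [0.6287, -0.1191, 0.0408]
tcp_rot: [2.198, 2.242, 0.002]
wrist_force: [0.6, 0.5, 0.7]
width: 0.294
grip_force: 30.0
```

```bash
python3 - <<'E'
from seg import *
go(626,-120,16,1)
cp=campose("wrist"); im=read_camera("wrist"); cv2.imwrite("pics/w17.png",im[:,:,::-1])
c=blob(masks(im)["wood"],281,150,3); print(cv2.boundingRect(c))
for s in(1,-1): print(proj(cp,[.626+.028*s,-.057,.01])[0].round())
print(proj(cp,[.626,-.12+.048,.051])) # bar end top expected
E
```

```text
x -0.002 y -0.006 z 0.050 roll 0.0008 rows 0.6 | final q5 -12 deg, cur yaw 1.1 pos [ 628.7 -119.1   40.8] w 0.294 t 33.5
(226, 135, 104, 127)
[332. 138.]
[228. 135.]
[[278.91785775 179.48778353]]
```

Jig edge agrees (226–330 versus 228–332). Lower and release.

servo_tool(
  targets=[
    {"hand": 1,"x": -0.002,"y": -0.005,"z": 0.02,"roll": 0},
    {"hand": 1,"x": -0.002,"y": -0.005,"z": 0.035,"roll": 0},
    {"hand": 1,"x": -0.002,"y": -0.005,"z": 0.045,"roll": 0},
    {"hand": 1,"x": -0.002,"y": -0.005,"z": 0.05,"roll": 0},
    {"hand": 1,"x": -0.002,"y": -0.005,"z": 0.05,"roll": 0},
    {"hand": 1,"x": -0.002,"y": -0.005,"z": 0.05,"roll": 0},
    {"hand": 0.1,"x": -0.002,"y": -0.005,"z": 0.05,"roll": 0},
    {"hand": -0.1,"x": -0.002,"y": -0.005,"z": 0.05,"roll": 0},
    {"hand": -0.2,"x": -0.002,"y": -0.005,"z": 0.05,"roll": 0},
    {"hand": -0.2,"x": -0.002,"y": -0.005,"z": 0.05,"roll": 0},
  ],
)

```text
time: 34.42
tool_pos: [0.625, -0.1211, 0.0139]
tcp_rot: [-2.201, -2.241, 0.0]
wrist_force: [0.5, 0.2, 0.2]
width: 0.597
grip_force: 0.0
```

servo_tool(
  targets=[
    {"hand": -0.2,"x": 0,"y": 0,"z": -0.03,"roll": 0},
    {"hand": -0.2,"x": 0,"y": 0,"z": -0.08,"roll": 0},
    {"hand": -1,"x": 0,"y": 0,"z": -0.16,"roll": 0},
    {"hand": -1,"x": 0,"y": 0,"z": -0.24,"roll": 0},
    {"hand": -1,"x": 0.08,"y": -0.1,"z": -0.35,"roll": 0},
    {"hand": -1,"x": 0.16,"y": -0.2,"z": -0.4,"roll": 0},
    {"hand": -1,"x": 0.24,"y": -0.3,"z": -0.4,"roll": 0},
    {"hand": -1,"x": 0.24,"y": -0.36,"z": -0.4,"roll": 0},
    {"hand": -1,"x": 0.24,"y": -0.4,"z": -0.4,"roll": 0},
    {"hand": -1,"x": 0.24,"y": -0.4,"z": -0.4,"roll": 0},
  ],
)

```text
time: 35.25
tool_pos: [0.4248, -0.0053, 0.2139]
tcp_rot: [2.201, 2.242, 0.001]
wrist_force: [-1.0, 0.7, 1.1]
width: 0.997
grip_force: 0.0
```

```bash
python3 - <<'E'
from h import *
print(bot.read_state()["tool_pos"])
t=read_camera("top"); s=read_camera("scene")
cv2.imwrite("pics/fin.png",np.vstack([cv2.resize(t[130:280,120:440],(800,375),interpolation=cv2.INTER_CUBIC)[:225],cv2.resize(s[205:320,110:480],(800,249),interpolation=cv2.INTER_CUBIC)])[:,:,::-1])
from seg import masks,blob
for n,x,y,z in(("dc",.6085,.334,.018),("ga",.611,.1235,.018),("kb",.626,-.12,.017)):
  for cam,im in(("top",t),("scene",s)):
    cp=campose(cam); p=proj(cp,[x,y,z])[0]; m=masks(im)["black"]
    try: print(n,cam,p.round(),rect(cp,blob(m,*p,5),z))
    except Exception as e: print(n,e)
E
```

```text
[ 0.42482626 -0.00534488  0.21386114]
dc top [162. 170.] [608.2 333.1  74.6  51.1  80. ]
dc scene [434. 230.] [616.8 324.7  90.2  65.9  79.3]
ga top [234. 171.] [609.9 123.7  58.9  56.3  46.4]
ga scene [345. 246.] [612.6 121.7  62.2  58.  -13.6]
kb top [317. 169.] [ 625.1 -120.9  103.5   35.9  -88.4]
kb scene [237. 272.] [ 634.  -119.7  118.1   54.   -89. ]
```

View pics/fin.png

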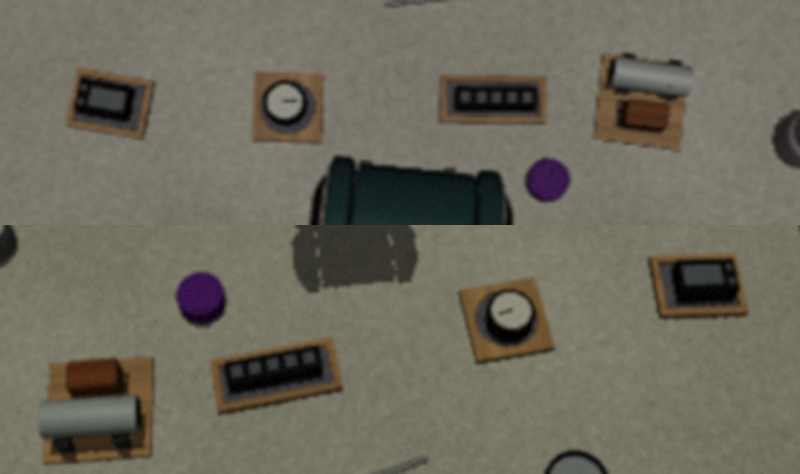

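All five parts are in place in both views: display, gauge and keypad housings in their pockets, tube in the V-rests, and chock beside it. I hand in.

```bash
python3 -c "
from h import *
print(ticket.finish_job())"
```

```text
the job is handed in; nothing more can be done
None
```

I placed all three housings in their jigs, laid the tube in the V-cradle and stood the chock beside it; the ink tin was not touched. I handed the job in at about 35 s of the 134 s limit; the hand-in returned no verdict, but the final pictures show every part in place.

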